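# Seat the specimen chuck in the torsion tester's spindle and turn it to zero

### The arm

A 7-joint arm with a two-finger parallel gripper is mounted at the origin on the work surface. World frame = base frame: x ahead of the robot, y to its left, z up, the work surface at z = 0. Lengths are in m, angles in rad, forces in N, time in s.
With the tool pointing down it reaches from about 0.4 to 0.9 m from the base axis. Payload 5.5 kg.
Tool frame: the origin (TCP) lies between the finger pads; the fingertips stand 22 mm ahead of it and the grasp point (between the pads) lies 3 mm ahead of it (env.tcp_to_tips is the distance from the TCP to the fingertips, in m); z points along the fingers, y is the direction in which the jaws open and shut (so a half turn about z gives the same grasp; the last joint's range is limited). The gripper opens to 85 mm and grips with 20 to 120 N. Pads are 22 mm wide; open, the fingers measure 114 mm over their backs; the gripper's body (76 mm by 85 mm) begins 54 mm behind the grasp point. The pads swing forward as they close: fully open they stand 13 mm farther back than shut.
Start: joints at [-1.065, 0.501, -0.427, 1.55, 0.221, 1.138, -0.21], TCP at [0.156, 0.631, 0.253] pointing down, gripper open.
Joint ranges: [-2.88, 2.88], [-0.31, 2.03], [-1.54, 1.56], [0.2, 2.42], [-1.41, 4.55], [0.19, 2.02], [-2.57, 2.57]. Speed limits (rad/s): [2.57, 2.57, 3.14, 3.14, 3.14, 3.14, 3.14].

### API

Orientations are given as a unit quaternion [w, x, y, z].
In Python, from bench import env gives the robot as it stands.
- The arm moves only by the shell command python3 -m pendant 'ROWS' [FORCE]. ROWS is a JSON object of lists of equal length, an entry for each row: "travel": the shift along the tool's x, y, z in units of 0.25 m (1.0 is 0.25 m), a list of three; "twist": the turn about the tool's z in units of 5 degrees (1.0 is 5 degrees); "claw": the closure, from 0 (fully open) to 1 (shut). In form: {"travel": [[dx, dy, dz], ...], "twist": [twist, ...], "claw": [claw, ...]}. A call has exactly 10 rows; each row shifts and turns the commanded pose from where the row before left it, along the tool's axes as they then stand; what a row does not reach is not made up. A row lasts 1/10 s, in which the tool goes at most 50 mm and 8.59 degrees, less where a joint would pass 70% of its speed; a pose out of reach is approached as far as the arm can. A call with a number of a shift or a turn outside -1 to 1 is refused whole. A call with a gripper value outside its range is refused whole. The fingers move at their own pace and stop on an object; FORCE is the grip in N (left out, the last holds). Time passes only in rows, so rows that do not move let the fingers close, or fill a call up. It gives the time, the measured TCP pose, the force and the opening at its end, in the units of the state.
- env.observe(): the state, without advancing time (a new reading comes with each control period).
- env.camera(name): name is "scene" or "top"; returns a dict with "color" (384x512x3 uint8, blue, green, red), "fx", "fy", "cx", "cy" (pixels), "k1" (the pictures are not rectified: a ray, as slopes to the right and down, at radius r is drawn at 1 + k1 r^2 times it, then the intrinsics apply), "rvec" (rotation vector, rad) and "tvec" (3), from world to camera coordinates, as OpenCV has them. Camera axes: x right, y down, z forward; pixel columns grow to the right and rows downward; lengths in m; the calibration is good to about 2 mm. A picture is of the moment at which its call begins. There is no depth.
- env.finish_job(): hands the job in, once; it reports no verdict.
The state is a dict: "clock": time; "qpos": joint angles; "qvel": joint speeds; "effort": joint torques, N m; "tool_pos": TCP position; "tool_rot": TCP orientation; "wrist_force": force on the tool from outside, world axes, zero at the start; "moment": the same for the moment, N m; "width": finger opening in m.
Only numpy, scipy, OpenCV 4.12 (cv2) and the standard library are available. Lean on these libraries where they do the work, as an engineer would, in place of code of your own. Each camera call takes 0.05 s, during which the arm holds its last target.

### The job

Take the three-jaw chuck (the one with two slots in its flange) out of the rack and seat its tapered shank fully home in the tester's upright spindle, with the slots over the two drive dogs so that the flange lies flat on the spindle nose. Then, by turning the chuck, bring the spindle clockwise (seen from above) gently to its stop at the red zero marks, and let go. Never force the chuck against the spindle, and leave the half centre, the specimen tray and the wrench alone.

Things in the scene. Friction and masses are not known exactly. Their poses are not given: they have to be found in the camera images.
- chuck: Loose three-jaw specimen chuck, 0.55 kg, upright in one of the rack's two holes. Origin on its axis at the flange's underside, z up. Flange: steel disc 64 mm across, 10 mm thick, with two opposite slots 12.4 mm wide along the chuck's own x axis (at +x and -x), cut right through from 20.5 mm off the axis to the rim. A half turn about z makes no difference.
- chuck_grip (a point): Middle of the chuck's dark round body, 34 mm above the chuck's origin: grip here from above. The body is 42 mm across and runs from 10 to 58 mm above the chuck's origin; a cone and three small jaws reach up to 72 mm.
- chuck_tip (a point): End of the chuck's tapered steel shank, on the axis 45 mm below the chuck's origin. The shank is 34 mm across at the flange and 20 mm at this tip. Forcing it means contact forces (added up) between chuck and spindle over 45 N while the flange is still more than 4 mm above the nose face, or over 80 N at any time, as by pressing or by turning hard against the stop.
- half_centre: Bystander: bright steel half centre, loose, in the rack's other hole: same shank, round flange 52 mm across without slots, a plain stub 34 mm across with a cone point 53 mm above its origin (underside of its flange). Which hole holds which varies.
- tester: Fixed green drive unit of a torsion tester: housing 200 x 200 mm, 85 mm high (foot 210 x 210 mm), a motor sticking 90 mm out of its -y side (up to 103 mm high). Origin at the centre of its underside, below the spindle axis; z up. The spindle points up in its middle: steel nose 64 mm across inside an aluminium dial ring.
- nose (a point): Point on the spindle axis in the plane of the nose face, 100 mm above the table; axes as the tester's. Here opens the tapered bore, 36 mm across at the mouth, 50 mm deep, that fits the shank with about 1 mm of play all round when home. The chuck is home when its origin is here: the flange then lies flat on the nose face.
- dog_tops (a point): Point on the spindle axis, level with the tops of the two brass drive dogs, 7 mm above the nose face. The dogs stand opposite one another on the nose, 10 mm wide, 22 to 31 mm off the axis. The slots drop over them when lined up within about 2 degrees; else the flange rides on their tops. The dogs' angle is not measured, but they can be seen, with white lines beside them.
- zero_mark (a point): Red zero mark on the housing top, 77 mm from the spindle axis along the tester's +x (another at -x). The spindle turns by hand, with a drag of 0.35 N m that holds it still while the chuck slides lightly over the dogs. At its clockwise stop (from above) the dogs line up with the red marks; at the start they are 22 to 72 degrees anticlockwise of that.
- rack: Fixed wooden rack block, 85 mm (its x) by 215 mm (its y), 60 mm high, with two holes 38 mm across and 54 mm deep at y = -60 and +60 mm. The flanges of chuck and half centre rest on its top. Origin at the centre of its underside.
- specimen_tray: Bystander: loose blue plastic tray 100 x 170 x 30 mm with aluminium specimens, 0.6 kg. Origin at the centre of its underside.
- wrench: Bystander: loose wrench 150 mm long lying flat on the table along its own x axis.
Not all that is in view belongs to the job. What is shaped like the chuck but blue or turquoise is not meant.

How it is judged:
On the way:
1. the chuck is home in the spindle: slots over the dogs, flange on the nose face, upright (z of chuck in the frame of nose between -0.003 and 0.0025 m and horizontal distance between chuck and nose below 0.003 m and angle between chuck's own z axis and vertical below 0.06 rad), for 0.2 s.
At the end, for the whole second after the job is handed in: The chuck is home (origin within 2.5 mm of the nose height and 3 mm of the spindle axis, tilted less than 0.06 rad), its slots within 0.12 rad of the zero marks (the tester's x axis), at rest and released (all of step 1 and angle between the x axis of chuck and the x axis of nose, either way round below 0.12 rad and linear speed of chuck below 0.01 m/s and angular speed of chuck below 0.05 rad/s and contact force between the fingers and chuck below 0.1 N); the robot touches nothing.
It fails at once if the chuck is forced against the spindle or housing (more than 45 N) while not home (contact force between chuck and tester above 45 N and z of chuck in the frame of nose above 0.004 m).
It fails at once if the chuck is forced against the spindle when home, down or against the stop (more than 80 N) (contact force between chuck and tester above 80 N).
It fails at once if the half centre is moved (30 mm) (distance of half_centre from where it was at the start of the episode above 0.03 m).
It fails at once if the specimen tray is moved (30 mm) (distance of specimen_tray from where it was at the start of the episode above 0.03 m).
It fails at once if the wrench is moved (30 mm) (distance of wrench from where it was at the start of the episode above 0.03 m).
It also fails if it takes over 67 s, if anything falls off the work surface, if the arm or the gripper's body presses on something with over 40 N, if the wrist force passes 120 N, or if a joint passes its speed limit or range.

## Working session

There is one attempt and no reset: what is moved stays moved. The work goes in short steps, Python scripts to look and compute and a shell command to move; the robot and the scene stay as the last step left them, time stands still between calls to the robot, and variables do not carry over. Pictures are saved under pics/ and viewed, and the job is handed in when it is done.

```bash
mkdir -p pics; ls; python3 - <<'E'
from bench import env
import cv2
print(env.observe())
for n in ("scene","top"):
    c=env.camera(n); cv2.imwrite(f"pics/{n}0.png",cv2.resize(c["color"],(800,600),interpolation=cv2.INTER_CUBIC))
    print({k:v for k,v in c.items() if k!="color"})
E
```

```text
pics
{'clock': 0.0, 'qpos': array([-1.0647936 ,  0.50183136, -0.42679294,  1.55145498,  0.22080239,
        1.13830232, -0.21027653]), 'qvel': array([ 0.00090522,  0.00115003, -0.00035159, -0.00085542, -0.00140002,
        0.00056431,  0.00016201]), 'effort': array([-8.28069169e-04, -5.69494700e+01, -5.81661433e+00, -2.80955225e+01,
        1.05090495e-02,  1.16621968e-02, -1.70306542e-06]), 'tool_pos': array([0.15616317, 0.63028927, 0.25226773]), 'tool_rot': array([-1.46826993e-04,  1.21062695e-01,  9.92644390e-01, -9.58110636e-04]), 'wrist_force': array([ 0.15855103, -0.08501282,  1.63774407]), 'moment': array([-0.0090222 , -0.01155524,  0.01813153]), 'width': 0.08502530578248135}
{'fx': 463.98284812330496, 'fy': 463.98284812330496, 'cx': 252.69070080355294, 'cy': 193.5183900202933, 'k1': -0.17519114956993845, 'rvec': array([ 1.71684003,  1.403967  , -0.81122679]), 'tvec': array([-0.20312156, -0.19770042,  1.60470675])}
{'fx': 493.7645729362728, 'fy': 493.7645729362728, 'cx': 260.10189594362487, 'cy': 198.92947354913682, 'k1': -0.17061801250782457, 'rvec': array([ 2.15852676, -2.12847964,  0.1695986 ]), 'tvec': array([0.07459095, 0.61473872, 1.23205728])}
```

View pics/scene0.png

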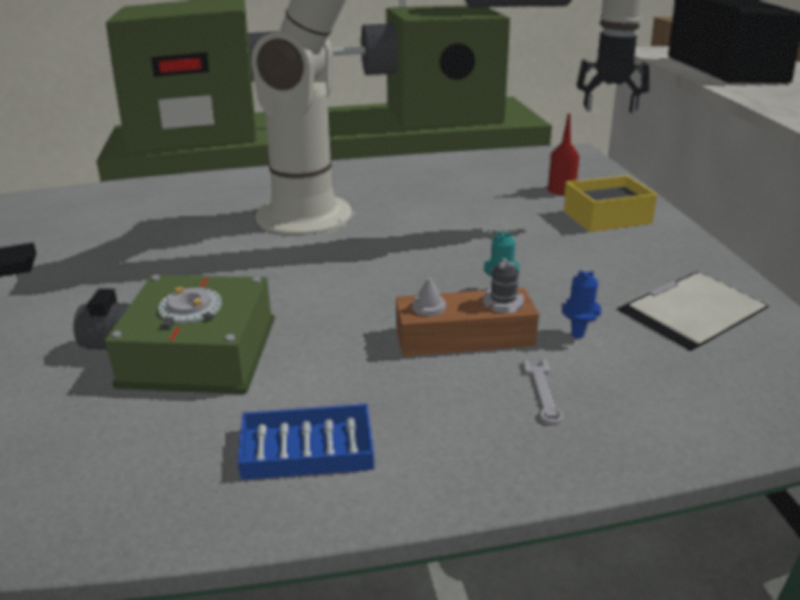

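View pics/top0.png

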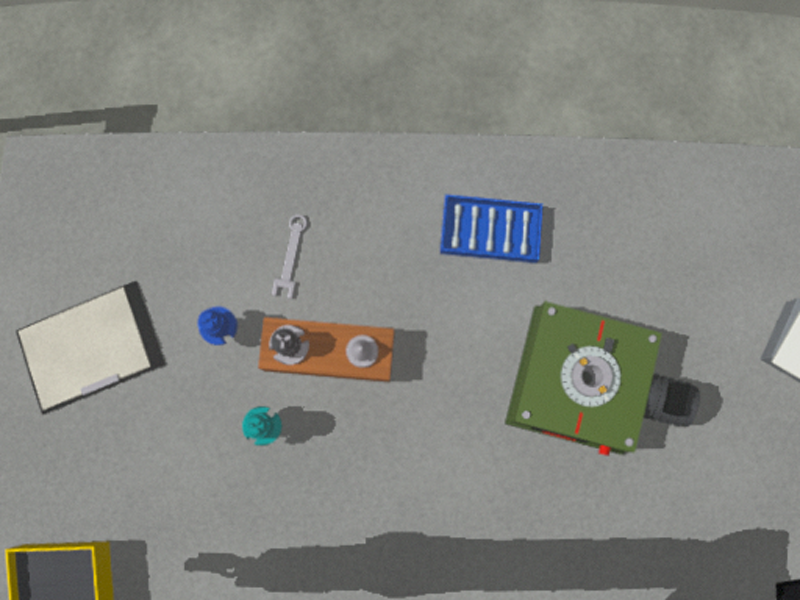

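The chuck is in the rack hole near (289,343) in the top picture, with the half centre at (362,350). The tester's spindle is near (590,376). Next I'll take enlarged crops.

```bash
cat > h.py <<'E'
import numpy as np, cv2
from bench import env
def cam(n):
    c=env.camera(n); c["K"]=np.array([[c["fx"],0,c["cx"]],[0,c["fy"],c["cy"]],[0,0,1.]]); c["D"]=np.array([c["k1"],0,0,0.])
    c["R"]=cv2.Rodrigues(c["rvec"])[0]; return c
def proj(c,P): return cv2.projectPoints(np.atleast_2d(np.asarray(P,float)),c["rvec"],c["tvec"],c["K"],c["D"])[0][:,0]
def ray(c,uv,z):
    p=cv2.undistortPointsIter(np.array([[uv]],float),c["K"],c["D"],None,None,(3,50,1e-10))[0,0]
    d=c["R"].T@np.array([p[0],p[1],1]); o=-c["R"].T@c["tvec"]
    return o+d*(z-o[2])/d[2]
def crop(c,name,x0,y0,w,h,s):
    im=cv2.resize(c["color"][y0:y0+h,x0:x0+w],None,fx=s,fy=s,interpolation=cv2.INTER_CUBIC)
    for i in range(0,w,10):
        cv2.putText(im,str(x0+i),(i*s,10),0,0.33,(0,255,255),1); cv2.line(im,(i*s,12),(i*s,18),(0,255,255),1)
    for j in range(0,h,10):
        cv2.putText(im,str(y0+j),(0,j*s+4),0,0.33,(0,255,255),1); cv2.line(im,(22,j*s),(28,j*s),(0,255,255),1)
    cv2.imwrite("pics/"+name+".png",im)
E
python3 - <<'E'
from h import *
c=cam("top")
crop(c,"t_rack",155,195,110,60,7)
crop(c,"t_test",320,188,100,75,7)
c=cam("scene")
crop(c,"s_rack",245,140,110,90,7)
crop(c,"s_test",60,165,120,90,6)
E
```

```text
(no output)
```

View pics/t_rack.png

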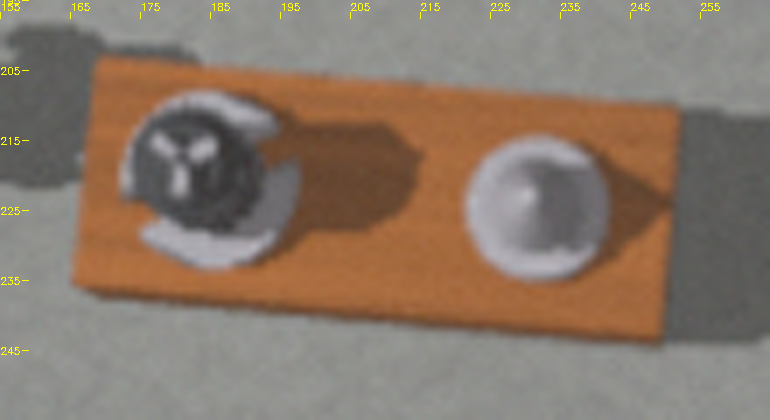

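View pics/t_test.png

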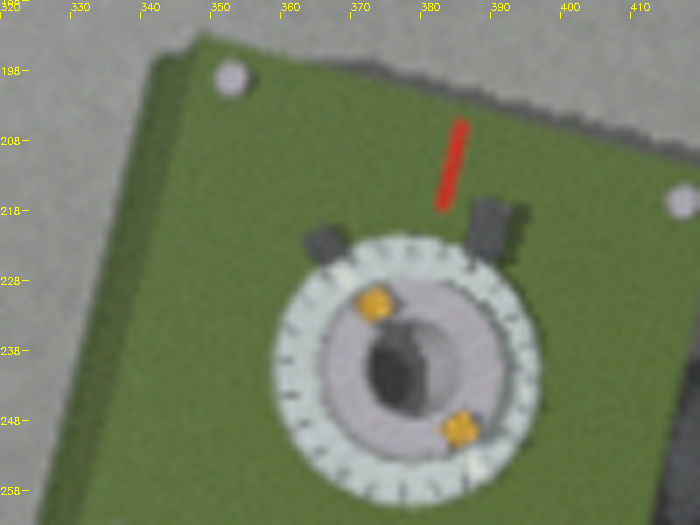

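View pics/s_rack.png

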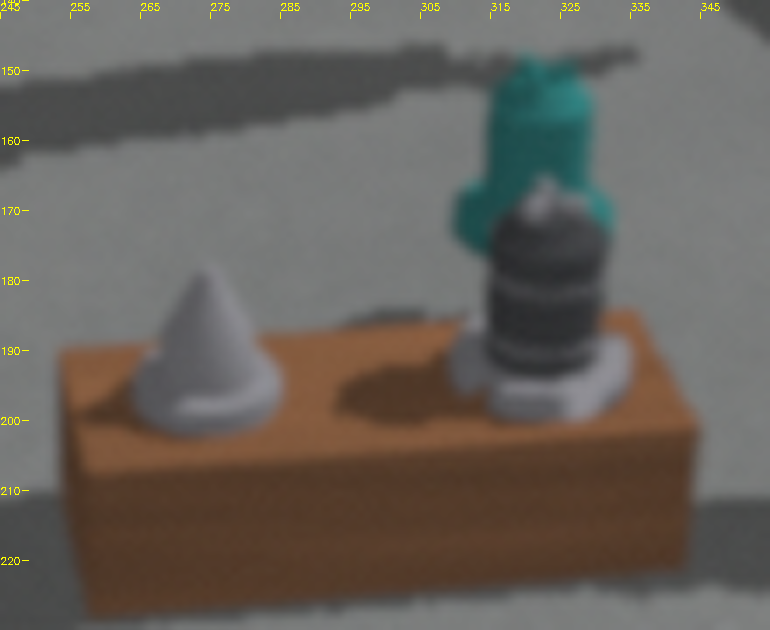

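View pics/s_test.png

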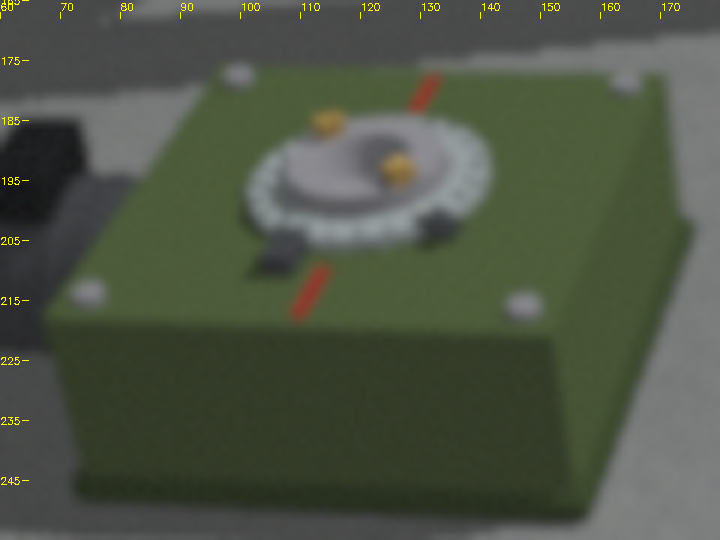

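```bash
cat > m.py <<'E'
from h import *
S=lambda x0,y0,s,u,v:(x0+(u+.5)/s-.5,y0+(v+.5)/s-.5)
t=cam("top"); s=cam("scene")
np.set_printoptions(precision=4,suppress=True)
d=[ray(t,S(320,188,7,*p),.107) for p in((375,304),(460,429))]
ds=[ray(s,S(60,165,6,*p),.107) for p in((329,123),(398,167))]
r=[ray(t,p,.085) for p in((384.3,211.3),(370.3,270.5))]
rs=[ray(s,S(60,165,6,*p),.085) for p in((426,93),(311,292))]
ang=lambda a:np.degrees(np.arctan2(a[1]-b[1],a[0]-b[0])) if 0 else 0
for n,l in(("dogs top",d),("dogs scene",ds),("red top",r),("red scene",rs)):
    v=l[1]-l[0]; print(n,(l[0]+l[1])/2,np.linalg.norm(v),np.degrees(np.arctan2(v[1],v[0]))%180)
f=ray(t,S(155,195,7,210,180),.068); print("flange",f)
a=ray(t,S(155,195,7,132,211),.07);b=ray(t,S(155,195,7,288,145),.07);v=b-a;print("slot",(a+b)/2,np.linalg.norm(v),np.degrees(np.arctan2(v[1],v[0]))%180)
E
python3 m.py
```

```text
dogs top [ 0.5063 -0.2119  0.107 ] 0.05313828338200177 34.23916798221583
dogs scene [ 0.5137 -0.213   0.107 ] 0.05112062259437439 35.11014103156647
red top [ 0.506  -0.2127  0.085 ] 0.15407031329056042 165.60668182229333
red scene [ 0.5091 -0.2131  0.085 ] 0.15469716186769564 165.45893766153543
flange [0.5527 0.2743 0.068 ]
slot [0.5533 0.2741 0.07  ] 0.061394102566961616 114.00838716933333
```

```bash
cat > ov.py <<'E'
from h import *
def circ(x,y,z,r,n=90):
    a=np.linspace(0,2*np.pi,n); return np.c_[x+r*np.cos(a),y+r*np.sin(a),np.full(n,z)]
def flange(x,y,z,th):
    th=np.radians(th); out=[]
    a0=np.arcsin(6.2/32); pts=[]
    for k in(0,1):
        s=1-2*k
        pts+=[(s*32*np.cos(a0),-s*6.2),(s*20.5,-s*6.2),(s*20.5,s*6.2),(s*32*np.cos(a0),s*6.2)]
        pts+=[(32*np.cos(a),32*np.sin(a)) for a in np.linspace(a0,np.pi-a0,30)+k*np.pi]
    p=np.array(pts+pts[:1])/1e3; R=np.array([[np.cos(th),-np.sin(th)],[np.sin(th),np.cos(th)]])
    p=p@R.T; return np.c_[p[:,0]+x,p[:,1]+y,np.full(len(p),z)]
def rect(x,y,z,th,x0,x1,y0,y1):
    th=np.radians(th);p=np.array([(x0,y0),(x1,y0),(x1,y1),(x0,y1),(x0,y0)])/1e3
    R=np.array([[np.cos(th),-np.sin(th)],[np.sin(th),np.cos(th)]]);p=p@R.T
    return np.c_[p[:,0]+x,p[:,1]+y,np.full(len(p),z)]
def over(c,name,x0,y0,w,h,s,curves):
    im=cv2.resize(c["color"][y0:y0+h,x0:x0+w],None,fx=s,fy=s,interpolation=cv2.INTER_CUBIC)
    for P,col in curves:
        uv=(proj(c,P)-[x0,y0]+.5)*s-.5
        cv2.polylines(im,[np.round(uv*8).astype(np.int32)],False,col,1,cv2.LINE_AA,3)
    cv2.imwrite("pics/"+name+".png",im)
def tester(x,y,thx,thd):
    C=[(circ(x,y,.1,.032),(255,0,255)),(circ(x,y,.1,.018),(255,0,255))]
    for k in(0,180):
        C+=[(rect(x,y,.107,thd+k,22,31,-5,5),(255,0,0)),(rect(x,y,.085,thx+k,77,77.5,-3,3),(255,255,0))]
    C+=[(rect(x,y,.085,thx,-100,100,-100,100),(255,255,0))]
    return C
def chuck(x,y,z,th):
    return [(flange(x,y,z+.010,th),(0,255,255)),(circ(x,y,z+.058,.021),(0,255,0)),(circ(x,y,z+.01,.021),(0,255,0))]
E
python3 - <<'E'
from ov import *
t=cam("top");s=cam("scene")
ch=chuck(.553,.2742,.06,114); te=tester(.5065,-.2122,-14.4,34.4)
over(t,"o1",165,195,60,50,12,ch);over(t,"o2",320,188,100,75,8,te)
over(s,"o3",295,155,60,50,12,ch);over(s,"o4",60,165,120,90,6,te)
a=[cv2.resize(cv2.imread(f"pics/o{i}.png"),(400,300) ) for i in(1,2,3,4)]
E
```

```text
(no output)
```

View pics/o1.png

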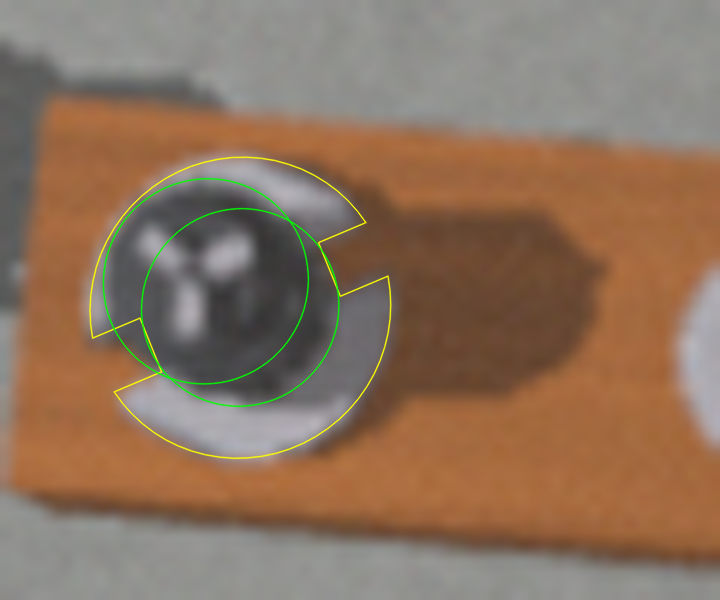

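View pics/o2.png

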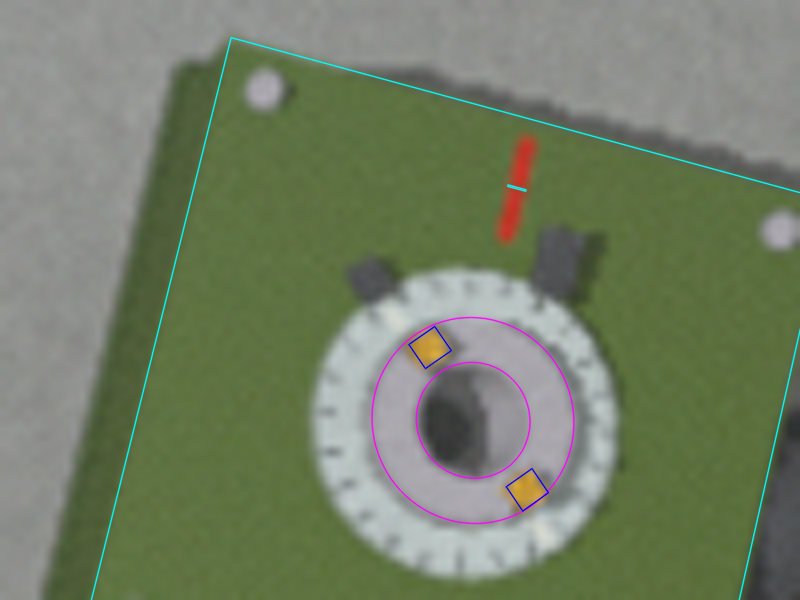

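View pics/o3.png

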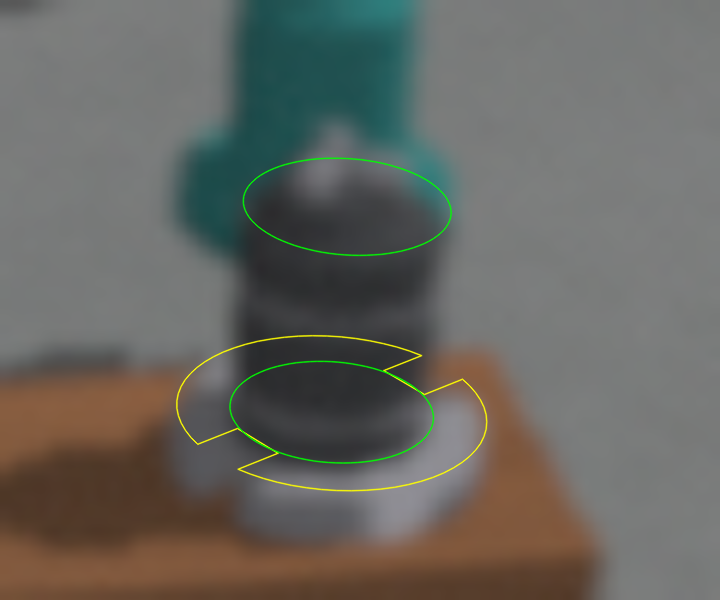

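View pics/o4.png

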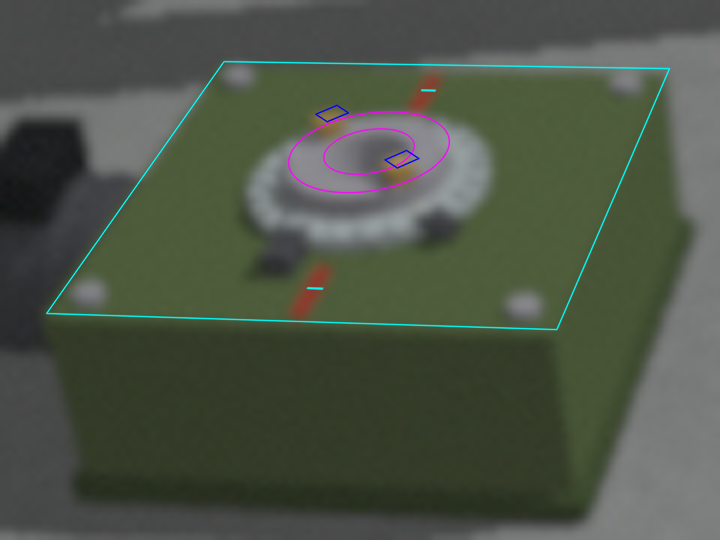

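```bash
cat > d.py <<'E'
import sys,numpy as np
from scipy.spatial.transform import Rotation as R
from bench import env
o=env.observe(); q=o["tool_rot"]; r=R.from_quat(np.r_[q[1:],q[0]])
np.set_printoptions(precision=4,suppress=True)
M=r.as_matrix()
print("t",o["clock"],"pos",o["tool_pos"],"yaw_y",round(np.degrees(np.arctan2(M[1,1],M[0,1])),2),"z",M[:,2],"q",o["qpos"],"w",round(o["width"],4),"F",o["wrist_force"],"M",o["moment"])
if len(sys.argv)>3:
    g=np.array([float(a) for a in sys.argv[1:4]]); v=r.inv().apply(g-o["tool_pos"]); print("tool mm",v*1e3,"units",v/.25)
E
python3 d.py .553 .2742 .18
```

```text
t 0.4 pos [0.1562 0.6309 0.2532] yaw_y 76.09 z [-0.0001 -0.0002 -1.    ] q [-1.0648  0.501  -0.427   1.5505  0.2208  1.1383 -0.2103] w 0.0852 F [0.1793 0.8985 0.1204] M [ 0.0589 -0.0096  0.003 ]
tool mm [-470.8898 -250.8188   73.2114] units [-1.8836 -1.0033  0.2928]
```

```bash
python3 -m pendant '{"travel":[[-0.1,-0.053,0],[-0.16,-0.085,0],[-0.16,-0.085,0],[-0.16,-0.085,0],[-0.16,-0.085,0],[-0.16,-0.085,0],[-0.16,-0.085,0],[-0.16,-0.085,0],[-0.16,-0.085,0],[-0.16,-0.085,0]],"twist":[0,0,0,0,0,0,0,0,0,0],"claw":[0,0,0,0,0,0,0,0,0,0]}' 60; python3 d.py .553 .2742 .18
```

```text
clock: 1.4
tool_pos: [0.482, 0.3386, 0.2536]
tool_rot: [0.0, 0.121, 0.993, 0.0]
wrist_force: [0.7, -0.3, -0.1]
width: 0.0858
t 1.4 pos [0.482  0.3386 0.2536] yaw_y 76.1 z [ 0.0005  0.0003 -1.    ] q [-0.4204  0.3749 -0.3022  1.7132  0.1245  1.0717  0.5657] w 0.0858 F [ 0.6908 -0.3184 -0.1056] M [ 0.041   0.0493 -0.0146]
tool mm [-84.362 -45.445  73.619] units [-0.3374 -0.1818  0.2945]
```

```bash
python3 -m pendant '{"travel":[[-0.12,-0.065,0],[-0.12,-0.065,0],[-0.0974,-0.0518,0],[0,0,0.1],[0,0,0.15],[0,0,0.04],[0,0,0],[0,0,0],[0,0,0],[0,0,0]],"twist":[0,0,0,0,0,0,0,0,0,0],"claw":[0,0,0,0,0,0,0,0,0,0]}'; python3 d.py .553 .2742 .097
python3 - <<'E'
from ov import *
t=cam("top");s=cam("scene")
crop(t,"p1t",150,170,110,85,7);crop(s,"p1s",270,110,110,85,7)
E
```

```text
clock: 2.4
tool_pos: [0.5526, 0.2762, 0.1826]
tool_rot: [0.001, 0.121, 0.993, 0.001]
wrist_force: [-0.4, 0.5, -0.3]
width: 0.0858
t 2.4 pos [0.5526 0.2762 0.1826] yaw_y 76.11 z [ 0.0026  0.0013 -1.    ] q [-0.3158  0.4952 -0.2541  1.706   0.147   0.9561  0.703 ] w 0.0858 F [-0.4464  0.5312 -0.343 ] M [-0.0427  0.0099 -0.0021]
tool mm [-0.6947 -2.0098 85.5544] units [-0.0028 -0.008   0.3422]
```

View pics/p1t.png

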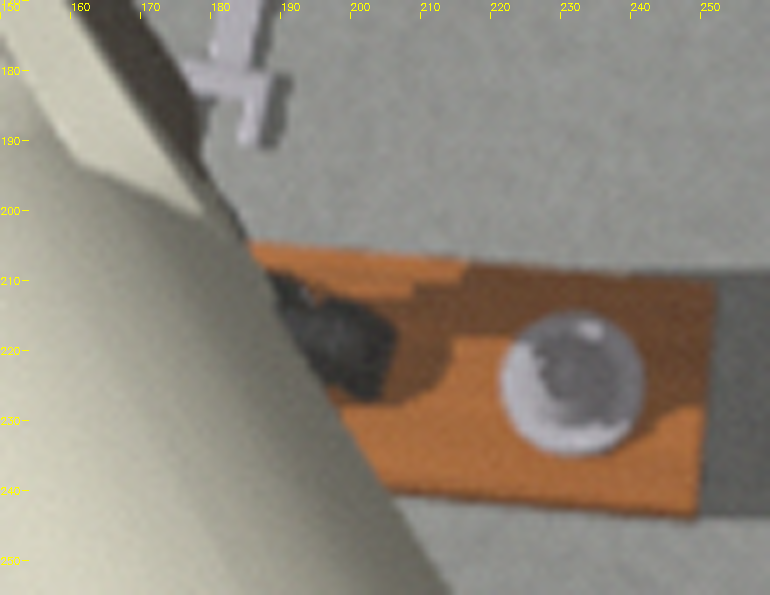

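View pics/p1s.png

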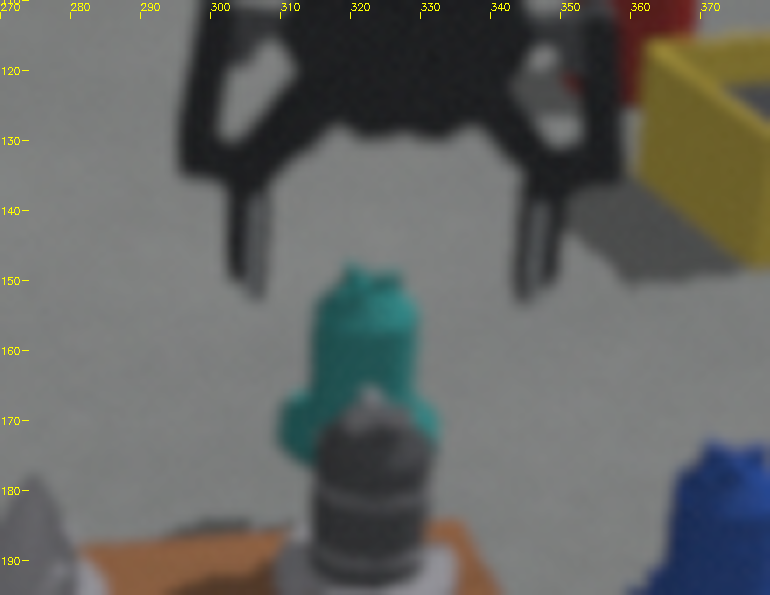

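```bash
python3 - <<'E'
from ov import *
s=cam("scene")
print(proj(s,[[.5526,.2762,.165],[.5526,.2762,.094],[.5526,.2762,.13],[.553,.2742,.094],[.553,.2842,.094]]))
E
```

```text
[[325.45716644 154.06254395]
 [323.50065328 180.15545547]
 [324.48774919 167.12362877]
 [322.78010009 180.31415632]
 [326.63784767 179.90742169]]
```

```bash
python3 -m pendant '{"travel":[[-0.0028,-0.008,0.02],[0,0,0.1],[0,0,0.12],[0,0,0.06],[0,0,0.03],[0,0,0.012],[0,0,0],[0,0,0],[0,0,0],[0,0,0]],"twist":[0,0,0,0,0,0,0,0,0,0],"claw":[0,0,0,0,0,0,0,0.3,0.4,0.5]}' 70; python3 d.py .553 .2742 .097
```

```text
clock: 3.55
tool_pos: [0.5524, 0.2736, 0.0961]
tool_rot: [0.001, 0.121, 0.993, 0.0]
wrist_force: [-0.2, 0.1, 0.6]
width: 0.0435
t 3.55 pos [0.5524 0.2736 0.0961] yaw_y 76.09 z [ 0.0012  0.0006 -1.    ] q [-0.3302  0.605  -0.2316  1.7566  0.1832  0.7996  0.6779] w 0.0435 F [-0.1982  0.1291  0.6301] M [ 0.0019 -0.0098  0.0167]
tool mm [-0.4292  0.7217 -0.8818] units [-0.0017  0.0029 -0.0035]
```

```bash
python3 -m pendant '{"travel":[[-0.0017,0,0],[0,0,0],[0,0,0],[0,0,0],[0,0,0],[0,0,0],[0,0,-0.02],[0,0,-0.06],[0,0,-0.08],[0,0,-0.08]],"twist":[0,0,0,0,0,0,0,0,0,0],"claw":[0.55,0.7,1,1,1,1,1,1,1,1]}' 70; python3 d.py .553 .2742 .097
python3 - <<'E'
from ov import *
s=cam("scene")
crop(s,"p2s",270,110,110,85,7)
E
```

```text
clock: 4.55
tool_pos: [0.5516, 0.2727, 0.1557]
tool_rot: [-0.001, 0.121, 0.993, -0.001]
wrist_force: [0.1, -0.7, -6.1]
width: 0.0405
t 4.55 pos [0.5516 0.2727 0.1557] yaw_y 76.09 z [-0.0019 -0.001  -1.    ] q [-0.3159  0.5263 -0.2486  1.7263  0.1571  0.9106  0.6989] w 0.0405 F [ 0.1402 -0.7463 -6.1239] M [ 0.0248 -0.0384 -0.0024]
tool mm [-1.0665  1.891  58.7143] units [-0.0043  0.0076  0.2349]
```

View pics/p2s.png

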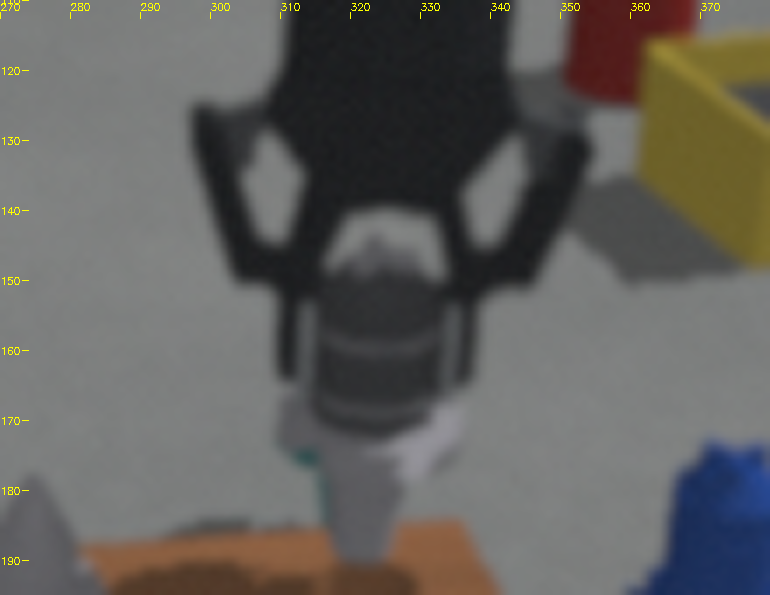

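```bash
python3 d.py .5065 -.2122 .25|tail -1
```

```text
tool mm [ -71.3247 -482.9559  -91.1388] units [-0.2853 -1.9318 -0.3646]
```

```bash
python3 -m pendant '{"travel":[[0,0,-0.12],[0,0,-0.14],[0,-0.06,-0.1046],[-0.02,-0.14,0],[-0.025,-0.17,0],[-0.025,-0.17,0],[-0.025,-0.17,0],[-0.025,-0.17,0],[-0.025,-0.17,0],[-0.025,-0.17,0]],"twist":[0,0,0,0,0,0,0,0,0,0],"claw":[1,1,1,1,1,1,1,1,1,1]}'; python3 d.py .5065 -.2122 .25
```

```text
clock: 5.6
tool_pos: [0.5193, -0.0347, 0.2463]
tool_rot: [-0.0, 0.121, 0.993, -0.0]
wrist_force: [0.5, 0.5, -5.9]
width: 0.0407
t 5.6 pos [ 0.5193 -0.0347  0.2463] yaw_y 76.09 z [-0.0005 -0.0001 -1.    ] q [ 0.1422  0.251  -0.1481  1.8888  0.0435  1.0053  1.3035] w 0.0407 F [ 0.5013  0.518  -5.8668] M [-0.034  -0.1181  0.0286]
tool mm [ -30.2504 -175.3212   -3.6345] units [-0.121  -0.7013 -0.0145]
```

```bash
python3 -m pendant '{"travel":[[-0.03,-0.17,0],[-0.03,-0.17,0],[-0.03,-0.17,0],[-0.03,-0.13,0],[0,-0.06,0],[0,0,0],[0,0,0],[0,0,0],[0,0,0],[0,0,0]],"twist":[0,0,0,0,0,0.5,1,1,1,1],"claw":[1,1,1,1,1,1,1,1,1,1]}';python3 -m pendant '{"travel":[[0,0,0],[0,0,0],[0,0,0],[0,0,0],[0,0,0],[0,0,0],[0,0,0],[0,0,0],[0,0,0],[0,0,0]],"twist":[1,1,1,1,1,1,1.5e-1,0,0,0],"claw":[1,1,1,1,1,1,1,1,1,1]}'; python3 d.py .5065 -.2122 .25
python3 - <<'E'
from ov import *
s=cam("scene");t=cam("top")
crop(t,"p3t",320,168,110,85,7);crop(s,"p3s",60,125,110,85,7)
E
```

```text
clock: 6.6
tool_pos: [0.5069, -0.2091, 0.2461]
tool_rot: [-0.001, 0.314, 0.95, 0.0]
wrist_force: [-0.0, 0.4, -6.3]
width: 0.0406
clock: 7.6
tool_pos: [0.5073, -0.2099, 0.2464]
tool_rot: [-0.0, 0.553, 0.833, 0.0]
wrist_force: [0.9, -0.2, -5.6]
width: 0.0407
t 7.6 pos [ 0.5073 -0.2099  0.2464] yaw_y 22.91 z [-0.0002  0.0002 -1.    ] q [ 0.2588  0.2957  0.1021  1.8294 -0.0351  1.0184  0.7747] w 0.0407 F [ 0.9045 -0.1802 -5.593 ] M [0.0278 0.0486 0.0188]
tool mm [-1.8088 -1.59   -3.6263] units [-0.0072 -0.0064 -0.0145]
```

View pics/p3t.png

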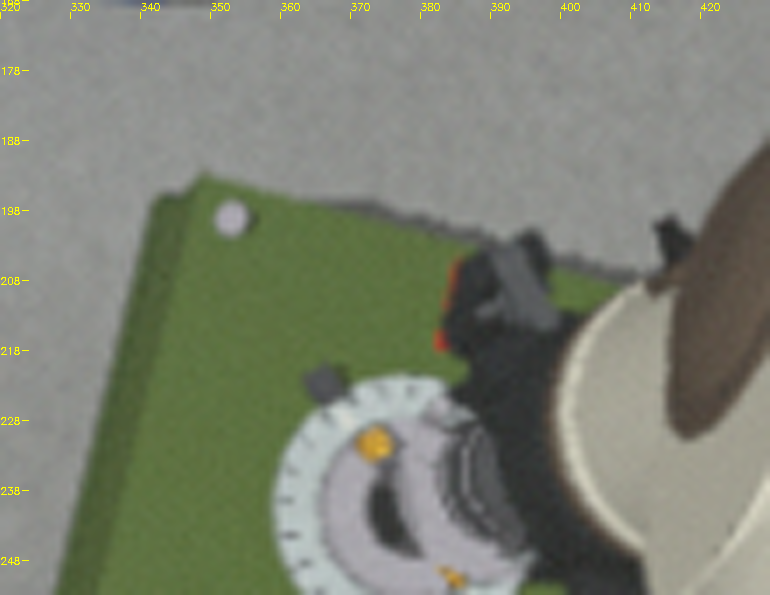

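View pics/p3s.png

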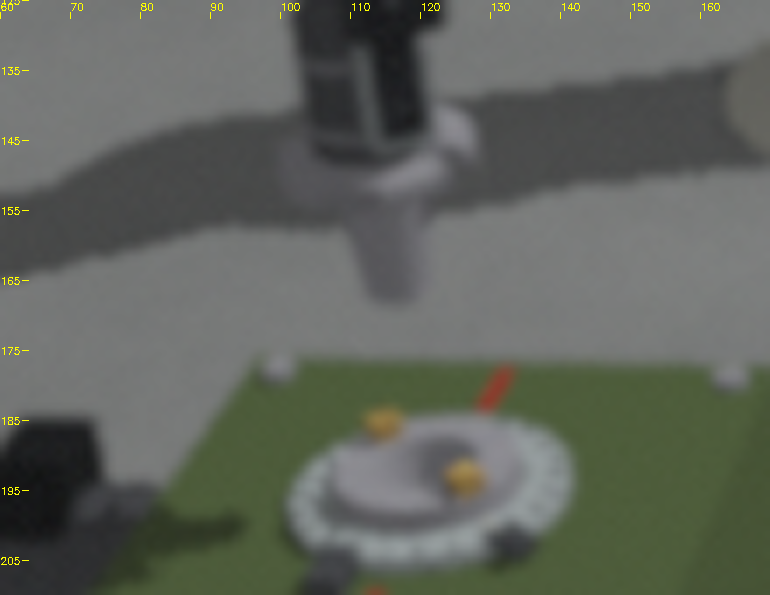

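```bash
python3 -m pendant '{"travel":[[-0.007,-0.006,0],[0,0,0],[0,0,0],[0,0,0],[0,0,0.04],[0,0,0.05],[0,0,0.03],[0,0,0],[0,0,0],[0,0,0]],"twist":[1,1,1,1,1,0.3,0,0,0,0],"claw":[1,1,1,1,1,1,1,1,1,1]}'; python3 d.py .5065 -.2122 .25
cat > ov3.py <<'E'
import sys
from ov import *
n=sys.argv[1]; oz=float(sys.argv[2]) if len(sys.argv)>2 else .0363
s=cam("scene");t=cam("top")
ps=np.array([env.observe()["tool_pos"] for _ in range(3)]).mean(0)
q=env.observe()["tool_rot"]
from scipy.spatial.transform import Rotation as R
M=R.from_quat(np.r_[q[1:],q[0]]).as_matrix(); y=np.degrees(np.arctan2(M[1,1],M[0,1])); th=y+37.6
print(ps,"slot",th)
x,yy,z=ps; z-=oz
C=chuck(x,yy,z,th)+[(flange(x,yy,z,th),(0,200,255)),(circ(x,yy,z-.045,.01),(0,255,255))]
over(t,n+"t",320,188,100,75,8,C); over(s,n+"s",70,125,90,80,8,C)
E
python3 ov3.py p4
```

```text
clock: 8.7
tool_pos: [0.507, -0.2125, 0.2168]
tool_rot: [0.0, 0.729, 0.684, 0.0]
wrist_force: [-0.7, 0.2, -5.8]
width: 0.0407
t 8.7 pos [ 0.507  -0.2125  0.2168] yaw_y -3.63 z [ 0.0008 -0.0002 -1.    ] q [ 0.2037  0.3318  0.1756  1.8591 -0.0698  0.9558  0.3469] w 0.0407 F [-0.7186  0.2408 -5.8013] M [ 0.0086 -0.0164 -0.0036]
tool mm [  0.2131  -0.5061 -33.1549] units [ 0.0009 -0.002  -0.1326]
[ 0.50701281 -0.21246669  0.21695242] slot 33.95686861887424
```

View pics/p4t.png

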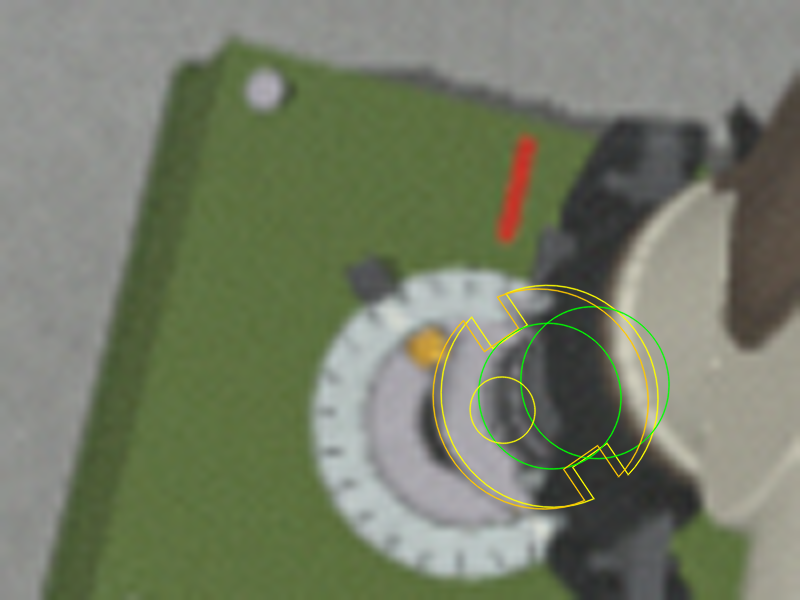

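View pics/p4s.png

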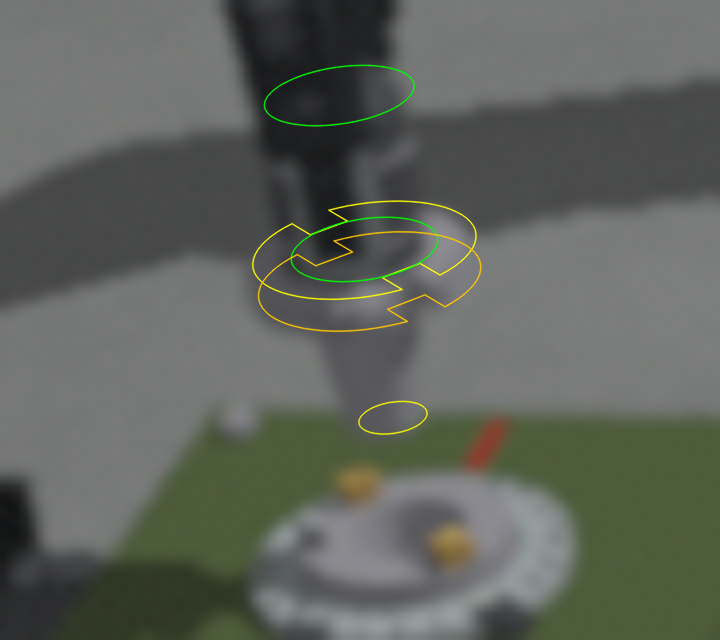

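```bash
python3 - <<'E'
from ov import *
s=cam("scene")
im=s["color"][150:185,90:140].astype(np.float32)
im=cv2.resize(im,None,fx=15,fy=15,interpolation=cv2.INTER_CUBIC)
im=np.clip((im-40)*2.0,0,255).astype(np.uint8)
x,y,z=.507,-.2125,.1807
for P,c in[(np.array([[x,y,z+.06],[x,y,z-.045]]),(0,255,0)),(circ(x,y,z-.045,.01),(0,255,255)),(circ(x,y,z,.017),(0,255,255)),(circ(x,y,z,.032),(0,0,255))]:
    uv=(proj(s,P)-[90,150]+.5)*15-.5; cv2.polylines(im,[np.round(uv).astype(np.int32)],False,c,1)
cv2.imwrite("pics/p5.png",im)
E
```

```text
(no output)
```

View pics/p5.png

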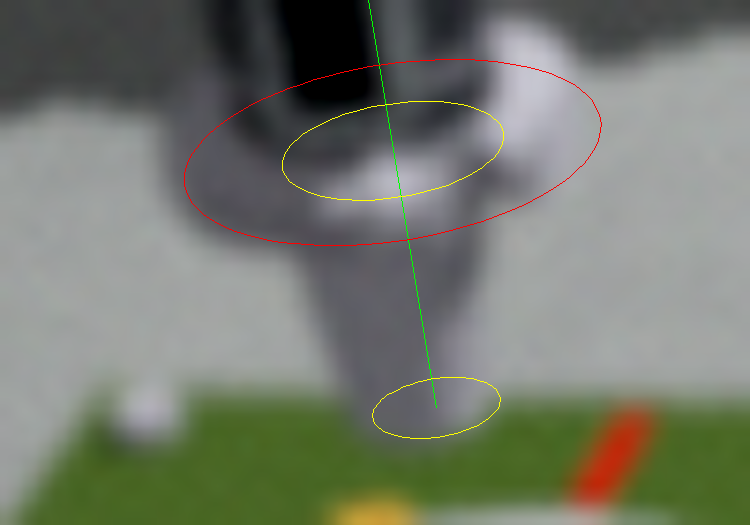

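```bash
python3 -m pendant '{"travel":[[0,-0.002,0.04],[0,0,0.06],[0,0,0.05],[0,0,0.03],[0,0,0.02],[0,0,0.02],[0,0,0.008],[0,0,0],[0,0,0],[0,0,0]],"twist":[0,0,0,0,0,0,0,0,0,0],"claw":[1,1,1,1,1,1,1,1,1,1]}'; python3 d.py .5065 -.2122 .1433
python3 ov3.py p6
```

```text
clock: 9.85
tool_pos: [0.5065, -0.2124, 0.1599]
tool_rot: [0.0, 0.729, 0.684, 0.0]
wrist_force: [1.0, -0.1, -6.8]
width: 0.0408
t 9.85 pos [ 0.5065 -0.2124  0.1599] yaw_y -3.66 z [ 0.0008 -0.0002 -1.    ] q [ 0.2134  0.4055  0.1662  1.9051 -0.0881  0.837   0.3615] w 0.0408 F [ 1.0458 -0.0789 -6.7657] M [ 0.0488 -0.0157  0.0227]
tool mm [ 0.1557  0.0108 16.586 ] units [0.0006 0.     0.0663]
[ 0.50633641 -0.21233762  0.15978481] slot 33.938653803882026
```

View pics/p6t.png

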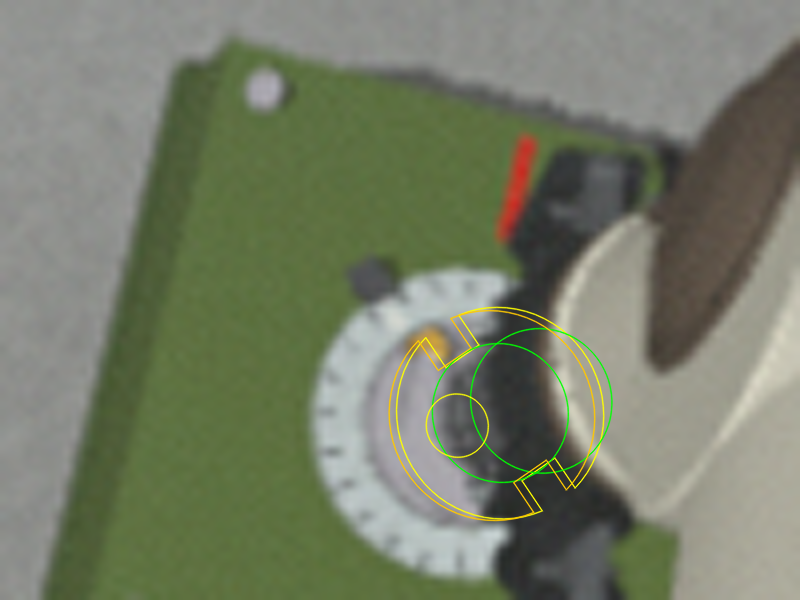

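View pics/p6s.png

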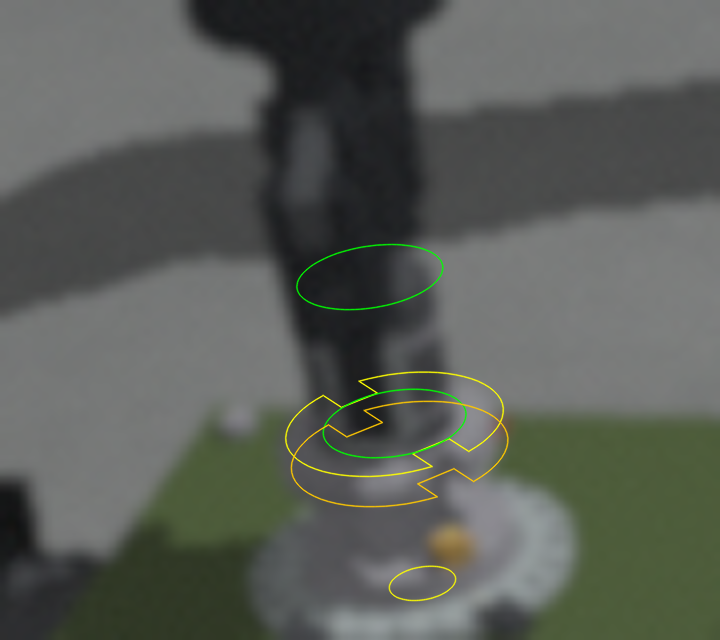

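```bash
python3 -m pendant '{"travel":[[0,0,0.012],[0,0,0.012],[0,0,0.01],[0,0,0.008],[0,0,0.006],[0,0,0.004],[0,0,0],[0,0,0],[0,0,0],[0,0,0]],"twist":[0,0,0,0,0,0,0,0,0,0],"claw":[1,1,1,1,1,1,1,1,1,1]}'; python3 d.py .5065 -.2122 .1433
python3 - <<'E'
from ov import *
s=cam("scene");t=cam("top")
crop(t,"p7t",350,210,60,50,12);crop(s,"p7s",80,160,70,50,11)
E
```

```text
clock: 10.95
tool_pos: [0.5062, -0.2123, 0.1466]
tool_rot: [0.0, 0.729, 0.684, 0.0]
wrist_force: [-0.5, -0.2, -6.6]
width: 0.0406
t 10.95 pos [ 0.5062 -0.2123  0.1466] yaw_y -3.66 z [ 0.0002 -0.0001 -1.    ] q [ 0.2161  0.4246  0.1634  1.9137 -0.0926  0.8103  0.3652] w 0.0406 F [-0.5398 -0.237  -6.5718] M [-0.0205  0.0437 -0.0143]
tool mm [0.0963 0.2738 3.2536] units [0.0004 0.0011 0.013 ]
```

View pics/p7t.png

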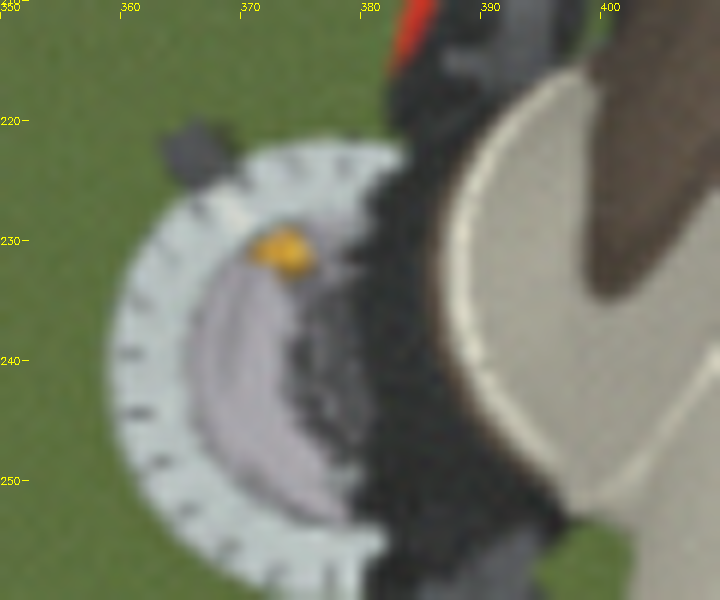

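View pics/p7s.png

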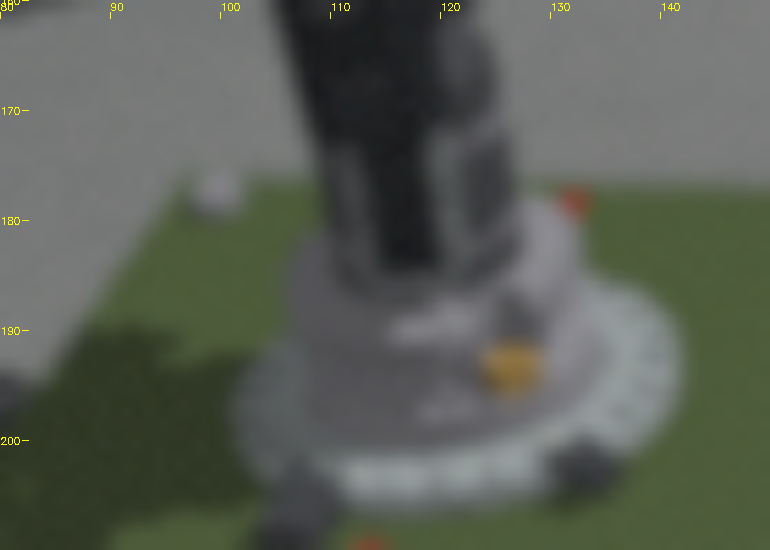

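```bash
python3 -m pendant '{"travel":[[0,0,0.003],[0,0,0.003],[0,0,0.003],[0,0,0.003],[0,0,0.003],[0,0,0.002],[0,0,0],[0,0,0],[0,0,0],[0,0,0]],"twist":[0,0,0,0,0,0,0,0,0,0],"claw":[1,1,1,1,1,1,1,1,1,1]}'; python3 d.py .5065 -.2122 .1363
```

```text
clock: 12.05
tool_pos: [0.5068, -0.2121, 0.1422]
tool_rot: [0.0, 0.729, 0.684, 0.0]
wrist_force: [3.7, 0.6, -7.3]
width: 0.0406
t 12.05 pos [ 0.5068 -0.2121  0.1422] yaw_y -3.64 z [ 0.0011 -0.0001 -1.    ] q [ 0.2169  0.4312  0.162   1.9158 -0.0944  0.8008  0.3665] w 0.0406 F [ 3.7318  0.5924 -7.3206] M [ 0.1818 -0.908   0.0638]
tool mm [-0.0985 -0.26    5.9138] units [-0.0004 -0.001   0.0237]
```

```bash
python3 -m pendant '{"travel":[[0,0.002,0],[0,0.002,0],[0,0,0],[0,0,0.002],[0,0,0.002],[0,0,0.002],[0,0,0],[0,0,0],[0,0,0],[0,0,0]],"twist":[0,0,0,0,0,0,0,0,0,0],"claw":[1,1,1,1,1,1,1,1,1,1]}'; python3 d.py .5065 -.2122 .1363
```

```text
clock: 13.05
tool_pos: [0.507, -0.2121, 0.1406]
tool_rot: [-0.0, 0.729, 0.684, -0.0]
wrist_force: [2.4, 1.9, -5.3]
width: 0.0405
t 13.05 pos [ 0.507  -0.2121  0.1406] yaw_y -3.66 z [-0.0003  0.0003 -1.    ] q [ 0.217   0.4346  0.1618  1.915  -0.0949  0.7996  0.3664] w 0.0405 F [ 2.397   1.8828 -5.2604] M [ 0.5116 -0.3825 -0.0343]
tool mm [-0.1013 -0.5249  4.311 ] units [-0.0004 -0.0021  0.0172]
```

```bash
python3 -m pendant '{"travel":[[0.002,0.003,0],[0,0,0],[0,0,0],[0,0,0.002],[0,0,0.002],[0,0,0.002],[0,0,0.002],[0,0,0],[0,0,0],[0,0,0]],"twist":[0,0,0,0,0,0,0,0,0,0],"claw":[1,1,1,1,1,1,1,1,1,1]}'; python3 d.py .5065 -.2122 .1363
```

```text
clock: 14.05
tool_pos: [0.5076, -0.2118, 0.1385]
tool_rot: [-0.0, 0.729, 0.684, -0.0]
wrist_force: [-2.2, 1.5, -6.4]
width: 0.0411
t 14.05 pos [ 0.5076 -0.2118  0.1385] yaw_y -3.67 z [-0.0007  0.0002 -1.    ] q [ 0.2165  0.4385  0.1613  1.915  -0.0955  0.7961  0.3657] w 0.0411 F [-2.235   1.5197 -6.3615] M [ 0.3035  0.3545 -0.071 ]
tool mm [-0.4591 -1.0258  2.1776] units [-0.0018 -0.0041  0.0087]
```

```bash
python3 -m pendant '{"travel":[[0.001,-0.001,0],[0,0,0],[0,0,0.001],[0,0,0.001],[0,0,0.002],[0,0,0.002],[0,0,0.002],[0,0,0],[0,0,0],[0,0,0]],"twist":[0,0,0,0,0,0,0,0,0,0],"claw":[1,1,1,1,1,1,1,1,1,1]}'; python3 d.py .5065 -.2122 .1363
```

```text
clock: 15.05
tool_pos: [0.5078, -0.2115, 0.1367]
tool_rot: [0.0, 0.729, 0.684, 0.0]
wrist_force: [0.2, 1.2, -5.6]
width: 0.0402
t 15.05 pos [ 0.5078 -0.2115  0.1367] yaw_y -3.65 z [ 0.0003  0.     -1.    ] q [ 0.2165  0.4409  0.1606  1.9165 -0.0963  0.7912  0.366 ] w 0.0402 F [ 0.196   1.1663 -5.6001] M [ 0.3584  0.0341 -0.0249]
tool mm [-0.7703 -1.2868  0.3733] units [-0.0031 -0.0051  0.0015]
```

Still no vertical contact, so I'll go down in half-millimetre steps.

```bash
python3 -m pendant '{"travel":[[0.001,0,0],[0,0,0.001],[0,0,0.001],[0,0,0],[0,0,0.001],[0,0,0.001],[0,0,0],[0,0,0],[0,0,0],[0,0,0]],"twist":[0,0,0,0,0,0,0,0,0,0],"claw":[1,1,1,1,1,1,1,1,1,1]}'; python3 d.py .5065 -.2122 .1363
python3 - <<'E'
from ov import *
s=cam("scene");t=cam("top")
crop(t,"p8t",350,210,60,50,12);crop(s,"p8s",80,160,70,50,11)
E
```

```text
clock: 16.05
tool_pos: [0.5079, -0.2114, 0.1365]
tool_rot: [0.0, 0.729, 0.684, 0.0]
wrist_force: [-2.4, 2.9, 5.1]
width: 0.0409
t 16.05 pos [ 0.5079 -0.2114  0.1365] yaw_y -3.66 z [ 0.0006 -0.     -1.    ] q [ 0.2164  0.4409  0.1606  1.9169 -0.0964  0.7905  0.3658] w 0.0409 F [-2.3677  2.851   5.1093] M [ 0.4888  0.7098 -0.0119]
tool mm [-0.8494 -1.3073  0.2236] units [-0.0034 -0.0052  0.0009]
```

View pics/p8s.png

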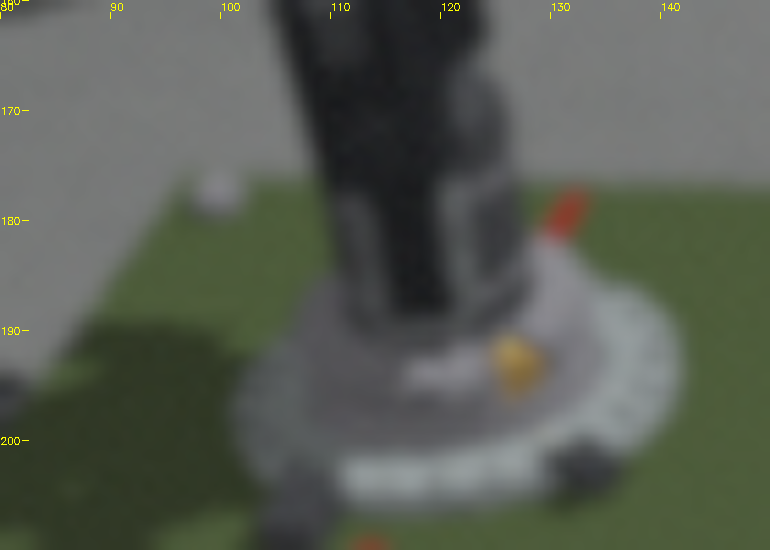

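View pics/p8t.png

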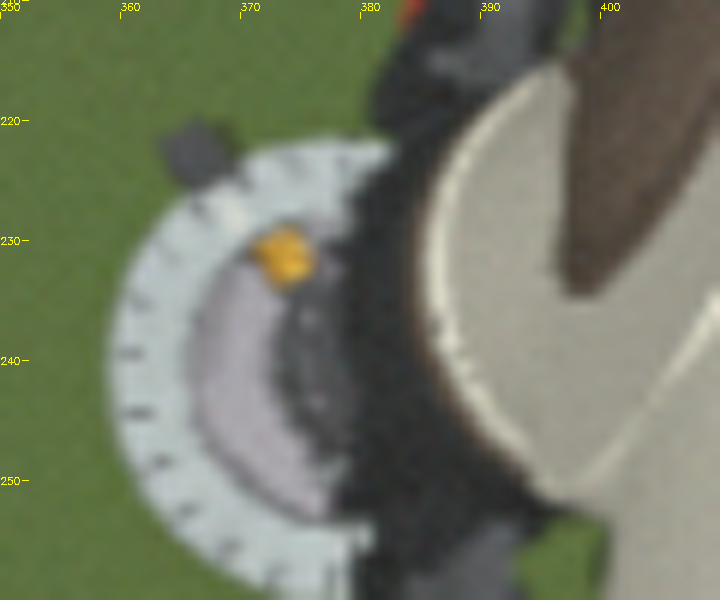

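```bash
python3 -m pendant '{"travel":[[0,0,-0.001],[0,0,-0.001],[0,0,0],[0,0,0],[0,0,0],[0,0,0],[0,0,0],[0,0,0],[0,0,0],[0,0,0]],"twist":[0,0,0.1,0.2,0.4,0.4,0.4,0.4,0.2,0],"claw":[1,1,1,1,1,1,1,1,1,1]}' ; python3 d.py .5065 -.2122 .1363
```

```text
clock: 17.15
tool_pos: [0.5084, -0.2111, 0.1365]
tool_rot: [0.0, 0.789, 0.615, 0.0]
wrist_force: [-0.8, 3.6, 4.8]
width: 0.0402
t 17.15 pos [ 0.5084 -0.2111  0.1365] yaw_y -14.14 z [ 0.001  -0.0001 -1.    ] q [ 0.1818  0.4436  0.2028  1.9176 -0.1222  0.7911  0.2047] w 0.0402 F [-0.8301  3.6436  4.7645] M [0.522  0.1702 0.2326]
tool mm [-1.5021 -1.5336  0.2063] units [-0.006  -0.0061  0.0008]
```

```bash
python3 -m pendant '{"travel":[[0.002,0,-0.001],[0,0,0],[0,0,0],[0,0,0],[0,0,0],[0,0,0],[0,0,0],[0,0,0],[0,0,0],[0,0,0]],"twist":[0.2,0.4,0.5,0.6,0.6,0.6,0.5,0.4,0.2,0],"claw":[1,1,1,1,1,1,1,1,1,1]}' ; python3 d.py .5065 -.2122 .1363
python3 - <<'E'
from ov import *
s=cam("scene");t=cam("top")
crop(t,"p9t",340,200,70,60,10);crop(s,"p9s",80,160,70,50,11)
E
```

```text
clock: 18.15
tool_pos: [0.5088, -0.2113, 0.1366]
tool_rot: [0.001, 0.884, 0.468, 0.001]
wrist_force: [2.6, 0.0, -1.1]
width: 0.0405
t 18.15 pos [ 0.5088 -0.2113  0.1366] yaw_y -34.17 z [ 0.0019 -0.001  -1.    ] q [ 0.1165  0.45    0.2843  1.9196 -0.1717  0.793  -0.1017] w 0.0405 F [ 2.5928  0.0117 -1.0687] M [ 0.018  -0.6192  0.2447]
tool mm [-2.0733 -1.3969  0.2608] units [-0.0083 -0.0056  0.001 ]
```

View pics/p9t.png

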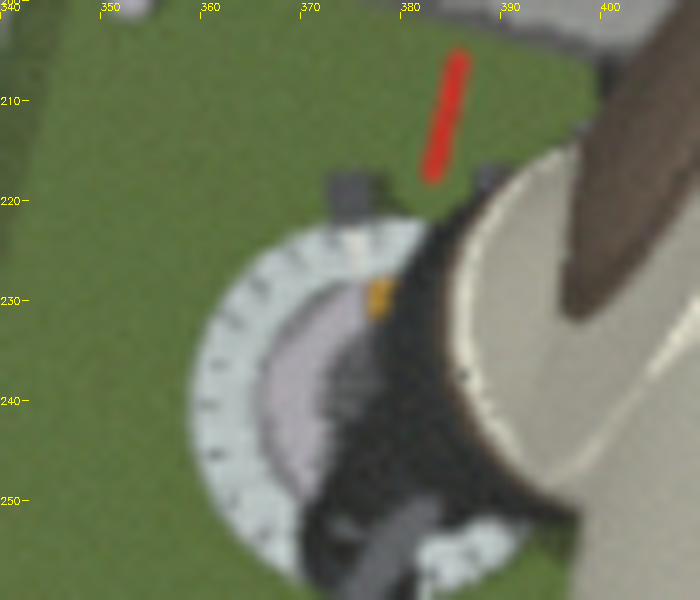

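View pics/p9s.png

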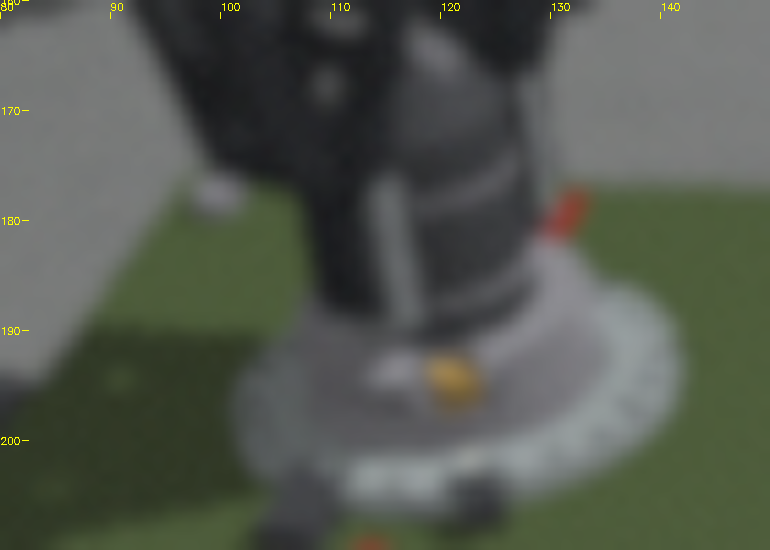

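```bash
python3 -m pendant '{"travel":[[0.0005,0.001,0],[0,0,0],[0,0,0],[0,0,0],[0,0,0],[0,0,0],[0,0,0],[0,0,0],[0,0,0],[0,0,0]],"twist":[0.2,0.4,0.5,0.5,0.5,0.4,0.3,0.1,0.05,0],"claw":[1,1,1,1,1,1,1,1,1,1]}' ; python3 d.py .5065 -.2122 .1363
```

```text
clock: 19.25
tool_pos: [0.509, -0.2115, 0.1366]
tool_rot: [0.001, 0.937, 0.351, 0.001]
wrist_force: [5.3, 0.0, -3.5]
width: 0.0404
t 19.25 pos [ 0.509  -0.2115  0.1366] yaw_y -48.95 z [ 0.0019 -0.0013 -1.    ] q [ 0.0688  0.4569  0.345   1.9206 -0.2096  0.7964 -0.3263] w 0.0404 F [ 5.3284  0.0414 -3.4635] M [-0.3488 -1.0935  0.3146]
tool mm [-2.3529 -1.1649  0.2634] units [-0.0094 -0.0047  0.0011]
```

```bash
python3 -m pendant '{"travel":[[0.001,0.001,0],[0,0,0],[0,0,0],[0,0,0],[0,0,0],[0,0,0],[0,0,0],[0,0,0],[0,0,0],[0,0,0]],"twist":[0.1,0.1,0.1,0.1,0.05,0.05,0,0,0,0],"claw":[1,1,1,1,1,1,1,1,1,1]}' ; python3 d.py .5065 -.2122 .1363
```

```text
clock: 20.25
tool_pos: [0.5091, -0.2116, 0.1366]
tool_rot: [0.001, 0.944, 0.33, 0.001]
wrist_force: [4.9, -2.5, -2.5]
width: 0.0408
t 20.25 pos [ 0.5091 -0.2116  0.1366] yaw_y -51.46 z [ 0.0015 -0.0012 -1.    ] q [ 0.0607  0.4585  0.3554  1.9203 -0.2161  0.7978 -0.3643] w 0.0408 F [ 4.9452 -2.4891 -2.5195] M [-0.4395 -1.1405  0.3576]
tool mm [-2.4247 -1.1631  0.2713] units [-0.0097 -0.0047  0.0011]
```

```bash
python3 -m pendant '{"travel":[[0,0,0],[0,0,0],[0,0,0],[0,0,0],[0,0,0],[0,0,0],[0,0,0],[0,0,0],[0,0,0],[0,0,0]],"twist":[0.05,0.05,0.05,0.05,0.05,0.05,0,0,0,0],"claw":[1,1,1,1,1,1,1,1,1,1]}' ; python3 d.py .5065 -.2122 .1363
```

```text
clock: 21.25
tool_pos: [0.5091, -0.2116, 0.1366]
tool_rot: [0.001, 0.948, 0.318, 0.001]
wrist_force: [6.2, -2.0, -4.2]
width: 0.0408
t 21.25 pos [ 0.5091 -0.2116  0.1366] yaw_y -52.96 z [ 0.0015 -0.0012 -1.    ] q [ 0.0559  0.4593  0.3616  1.9204 -0.22    0.7982 -0.387 ] w 0.0408 F [ 6.2007 -2.0403 -4.1608] M [-0.456  -1.1544  0.2868]
tool mm [-2.4495 -1.1218  0.2475] units [-0.0098 -0.0045  0.001 ]
```

Not at the stop yet, since the moment is still only drag. I'll take another small turn.

```bash
python3 -m pendant '{"travel":[[0.001,0.001,0],[0,0,0],[0,0,0],[0,0,0],[0,0,0],[0,0,0],[0,0,0],[0,0,0],[0,0,0],[0,0,0]],"twist":[0.05,0.05,0.05,0.05,0.05,0,0,0,0,0],"claw":[1,1,1,1,1,1,1,1,1,1]}' ; python3 d.py .5065 -.2122 .1363
python3 - <<'E'
from ov import *
s=cam("scene");t=cam("top")
crop(t,"p10t",340,200,70,60,10);crop(s,"p10s",80,160,70,60,11)
E
```

```text
clock: 22.25
tool_pos: [0.5092, -0.2116, 0.1365]
tool_rot: [0.001, 0.952, 0.307, 0.0]
wrist_force: [5.5, -2.6, -2.0]
width: 0.0407
t 22.25 pos [ 0.5092 -0.2116  0.1365] yaw_y -54.21 z [ 0.001 -0.001 -1.   ] q [ 0.0518  0.4604  0.3668  1.92   -0.2233  0.7993 -0.406 ] w 0.0407 F [ 5.5284 -2.6401 -2.0445] M [-0.5792 -1.0626  0.3291]
tool mm [-2.4929 -1.1084  0.238 ] units [-0.01   -0.0044  0.001 ]
```

View pics/p10t.png

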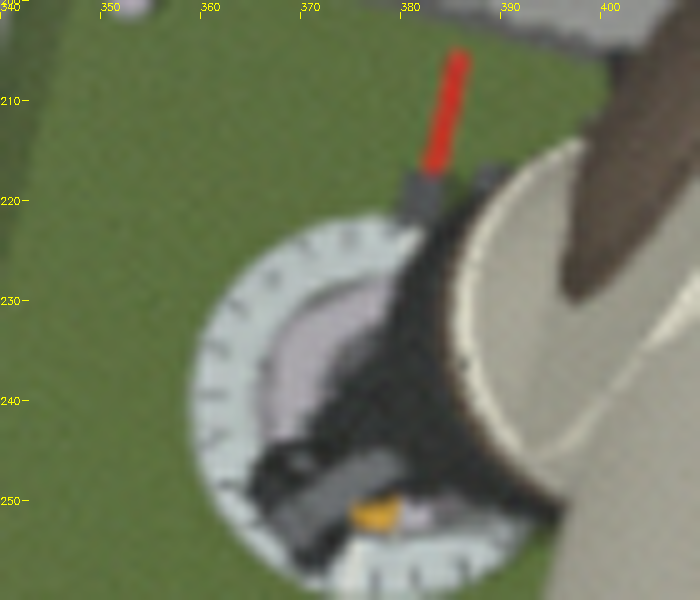

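View pics/p10s.png

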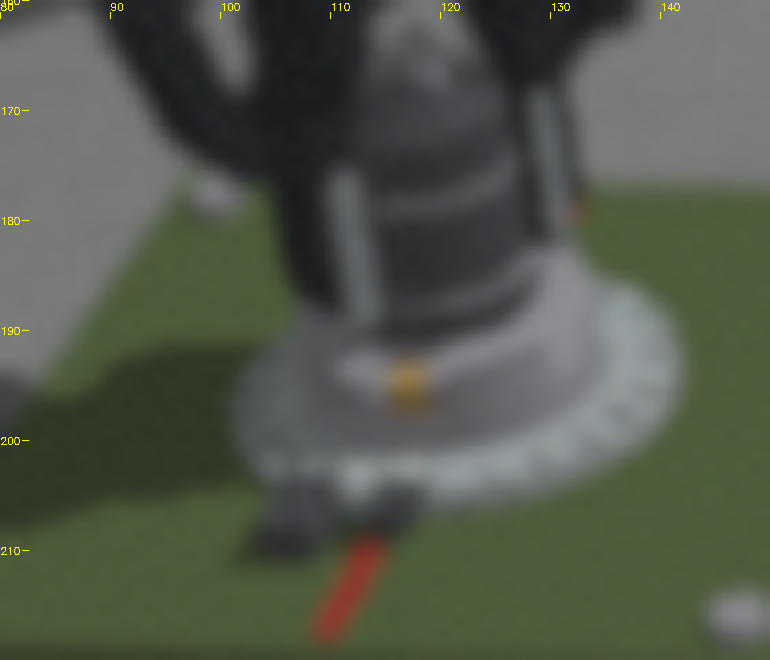

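```bash
python3 - <<'E'
from ov import *
t=cam("top")
S=lambda x0,y0,s,u,v:(x0+(u+.5)/s-.5,y0+(v+.5)/s-.5)
c=np.array([.5065,-.2122])
for n,a,z in(("tab0",S(320,188,7,325,245),.09),("tabp9",S(340,200,10,348,195),.09),("tab",S(340,200,10,423,197),.09),("white0",S(320,188,7,475,468),.095),("white",S(340,200,10,350,575),.095),("dog",S(340,200,10,376,515),.107),("fixed",S(320,188,7,489,231),.09)):
    v=ray(t,a,z)[:2]-c; print(n,np.degrees(np.arctan2(v[1],v[0])),np.hypot(*v))
over(t,"p11",340,200,70,60,10,tester(.5065,-.2122,-14.4,-10))
E
```

```text
tab0 33.337739409929334 0.05306135822298997
tabp9 8.139160855012298 0.05399813862680296
tab -12.333890298123839 0.054410925417258206
white0 -146.98056410118258 0.04219119968885603
white 166.84882915429898 0.0431373563997333
dog 167.86433323373663 0.028334200603215693
fixed -31.884542922961973 0.05889494538450043
```

View pics/p11.png

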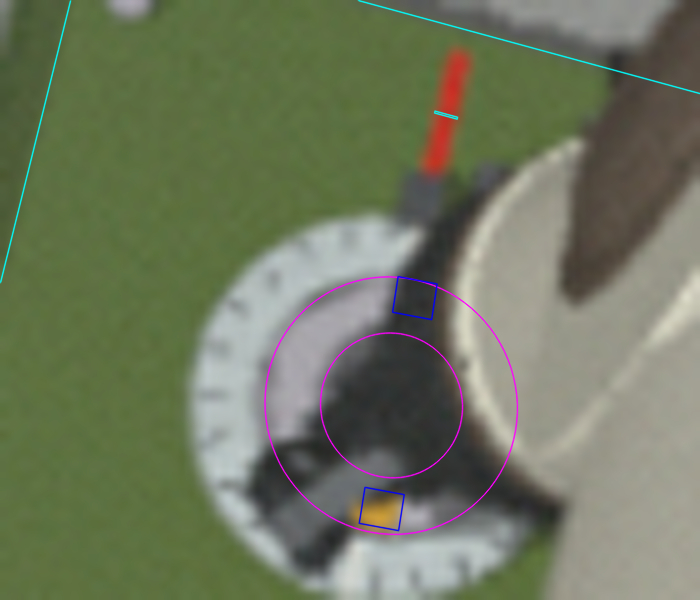

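```bash
python3 -m pendant '{"travel":[[0,0,0],[0,0,0],[0,0,0],[0,0,0],[0,0,0],[0,0,0],[0,0,0],[0,0,0],[0,0,0],[0,0,0]],"twist":[0.05,0.05,0.05,0.05,0.05,0.05,0,0,0,0],"claw":[1,1,1,1,1,1,1,1,1,1]}' ; python3 d.py
```

```text
clock: 23.4
tool_pos: [0.5092, -0.2117, 0.1366]
tool_rot: [0.001, 0.956, 0.295, 0.0]
wrist_force: [5.4, -2.3, -2.9]
width: 0.0408
t 23.4 pos [ 0.5092 -0.2117  0.1366] yaw_y -55.71 z [ 0.0011 -0.0011 -1.    ] q [ 0.047   0.4612  0.3731  1.9201 -0.2273  0.7997 -0.4287] w 0.0408 F [ 5.438  -2.3467 -2.8582] M [-0.5656 -1.0586  0.2758]
```

```bash
python3 -m pendant '{"travel":[[0,0,0],[0,0,0],[0,0,0],[0,0,0],[0,0,0],[0,0,0],[0,0,0],[0,0,0],[0,0,0],[0,0,0]],"twist":[0.04,0.04,0.04,0.04,0.04,0,0,0,0,0],"claw":[1,1,1,1,1,1,1,1,1,1]}' ; python3 d.py
```

```text
clock: 24.4
tool_pos: [0.5092, -0.2117, 0.1366]
tool_rot: [0.001, 0.958, 0.286, 0.0]
wrist_force: [4.7, -2.7, -2.6]
width: 0.041
t 24.4 pos [ 0.5092 -0.2117  0.1366] yaw_y -56.71 z [ 0.0011 -0.0011 -1.    ] q [ 0.0437  0.4618  0.3772  1.9202 -0.23    0.7999 -0.4438] w 0.041 F [ 4.7398 -2.7447 -2.642 ] M [-0.5628 -1.0595  0.369 ]
```

```bash
python3 -m pendant '{"travel":[[0,0,0],[0,0,0],[0,0,0],[0,0,0],[0,0,0],[0,0,0],[0,0,0],[0,0,0],[0,0,0],[0,0,0]],"twist":[0.04,0.04,0.04,0.04,0,0,0,0,0,0],"claw":[1,1,1,1,1,1,1,1,1,1]}' ; python3 d.py
python3 - <<'E'
from ov import *
t=cam("top");s=cam("scene")
over(t,"p12",340,200,70,60,10,tester(.5065,-.2122,-14.4,-14.4))
crop(s,"p12s",80,160,70,60,11)
E
```

```text
clock: 25.4
tool_pos: [0.5092, -0.2117, 0.1365]
tool_rot: [0.001, 0.96, 0.28, 0.0]
wrist_force: [4.7, -2.8, -2.9]
width: 0.0408
t 25.4 pos [ 0.5092 -0.2117  0.1365] yaw_y -57.45 z [ 0.001  -0.0014 -1.    ] q [ 0.041   0.4622  0.3804  1.9203 -0.2316  0.8001 -0.4553] w 0.0408 F [ 4.6799 -2.7645 -2.8877] M [-0.6166 -1.0213  0.6169]
```

View pics/p12.png

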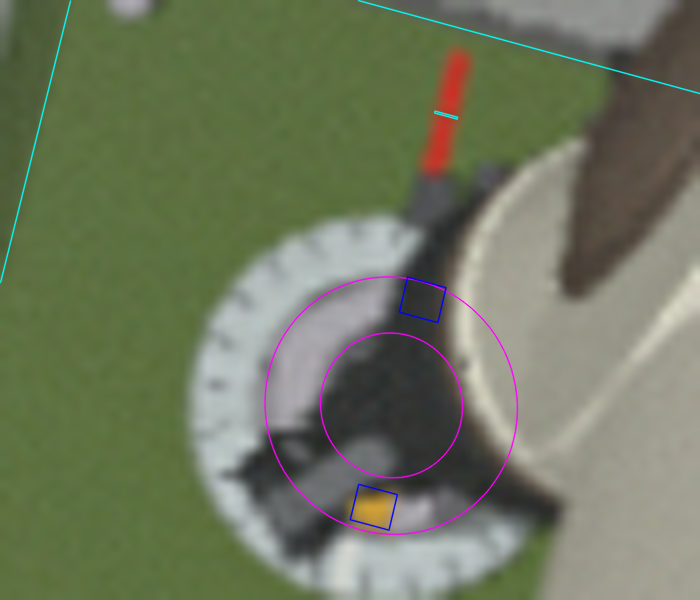

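View pics/p12s.png

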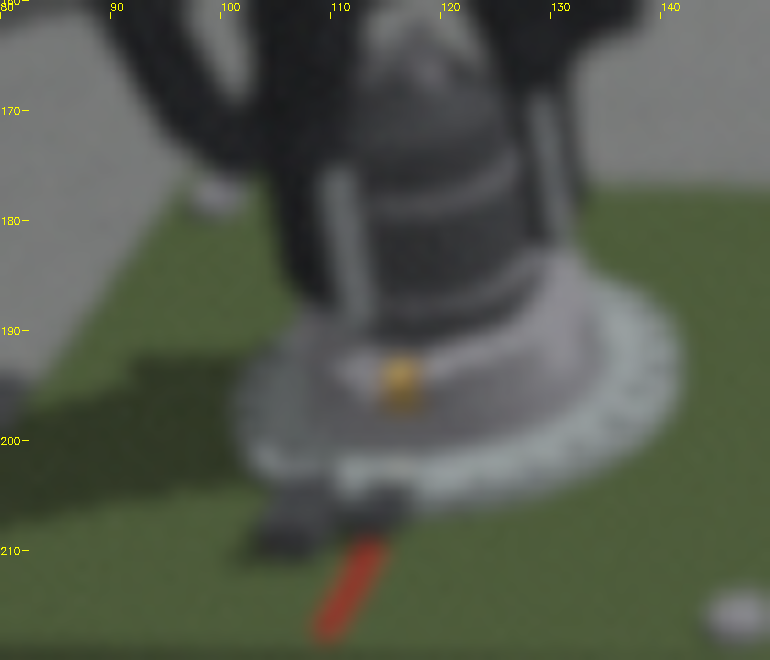

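```bash
python3 -m pendant '{"travel":[[0,0,0],[0,0,0],[0,0,0],[0,0,0],[0,0,0],[0,0,0],[0,0,0],[0,0,0],[0,0,0],[0,0,0]],"twist":[-0.1,-0.1,-0.1,-0.1,0,0,0,0,0,0],"claw":[1,1,1,1,1,1,1,0.5,0.45,0.4]}' 40; python3 d.py
```

```text
clock: 26.5
tool_pos: [0.5083, -0.2099, 0.1359]
tool_rot: [-0.001, 0.955, 0.297, -0.001]
wrist_force: [-0.2, -0.1, 0.3]
width: 0.0508
t 26.5 pos [ 0.5083 -0.2099  0.1359] yaw_y -55.42 z [-0.0015  0.0014 -1.    ] q [ 0.0471  0.4613  0.3707  1.9214 -0.2275  0.8014 -0.4252] w 0.0508 F [-0.201  -0.053   0.2874] M [0.0147 0.053  0.0049]
```

```bash
python3 -m pendant '{"travel":[[0,0,0],[0,0,0],[0,0,0],[0,0,0],[0,0,0],[0,0,0],[0,0,-0.03],[0,0,-0.07],[0,0,-0.1],[0,0,-0.15]],"twist":[0,0,0,0,0,0,0,0,0,0],"claw":[0.3,0.2,0.1,0,0,0,0,0,0,0]}'; python3 d.py
```

```text
clock: 27.5
tool_pos: [0.5075, -0.2105, 0.2237]
tool_rot: [-0.001, 0.955, 0.297, -0.002]
wrist_force: [1.2, 0.7, -0.5]
width: 0.0854
t 27.5 pos [ 0.5075 -0.2105  0.2237] yaw_y -55.47 z [-0.0036  0.0008 -1.    ] q [ 0.0089  0.3416  0.4108  1.8564 -0.1611  0.9798 -0.4789] w 0.0854 F [ 1.1665  0.6875 -0.4538] M [-0.0339 -0.0566 -0.0258]
```

```bash
python3 -m pendant '{"travel":[[0,0,-0.15],[0,0,-0.15],[0.04,-0.06,0],[0.09,-0.13,0],[0.09,-0.13,0],[0.09,-0.13,0],[0.09,-0.13,0],[0.09,-0.13,0],[0.05,-0.07,0],[0,0,0]],"twist":[0,0,0,0,0,0,0,0,0,0],"claw":[0,0,0,0,0,0,0,0,0,0]}'; python3 d.py
python3 - <<'E'
from ov import *
t=cam("top");s=cam("scene")
C=chuck(.5065,-.2122,.1,-14.4)
crop(t,"p13t0",340,200,70,60,10)
over(t,"p13",340,200,70,60,10,C+tester(.5065,-.2122,-14.4,-14.4)[2:4])
crop(s,"p13s",80,150,70,60,11)
E
```

```text
clock: 28.5
tool_pos: [0.5093, 0.0305, 0.2994]
tool_rot: [-0.001, 0.954, 0.3, 0.0]
wrist_force: [-0.1, 1.0, 0.4]
width: 0.0853
t 28.5 pos [0.5093 0.0305 0.2994] yaw_y -55.09 z [ 0.0004  0.0016 -1.    ] q [-0.3529  0.1734  0.2728  1.8633 -0.0536  1.1112 -1.0216] w 0.0853 F [-0.0956  1.0023  0.3518] M [ 0.0031 -0.0141 -0.0201]
```

View pics/p13t0.png

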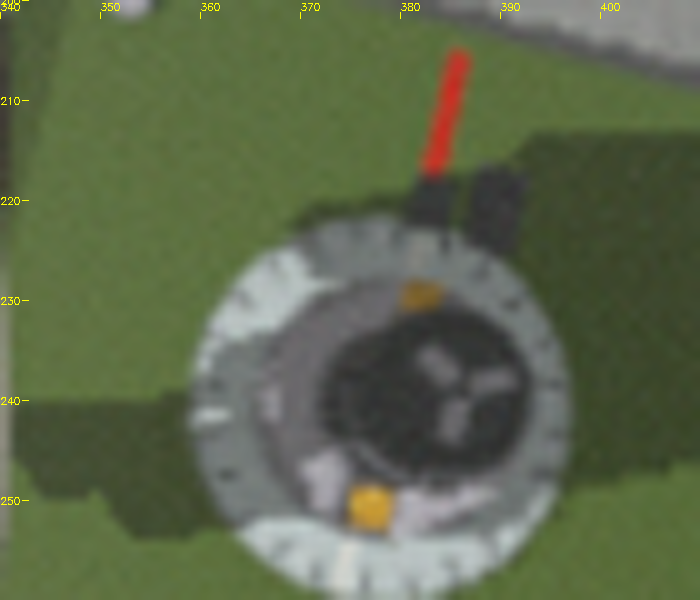

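View pics/p13.png

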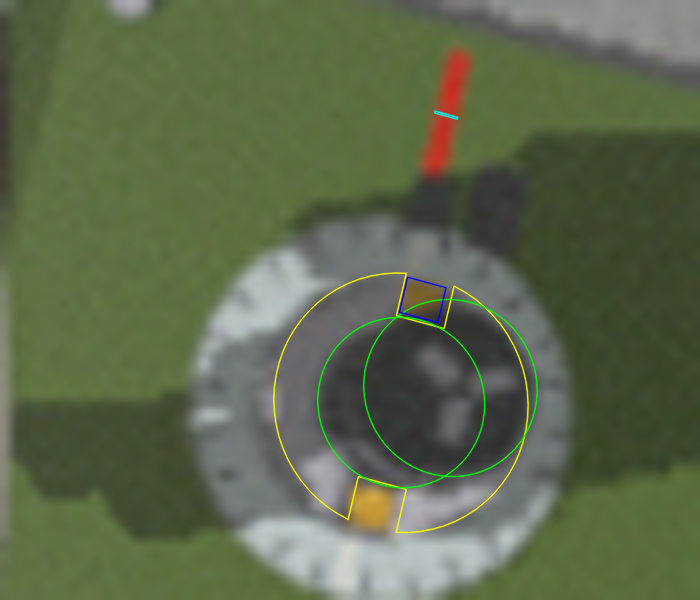

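View pics/p13s.png

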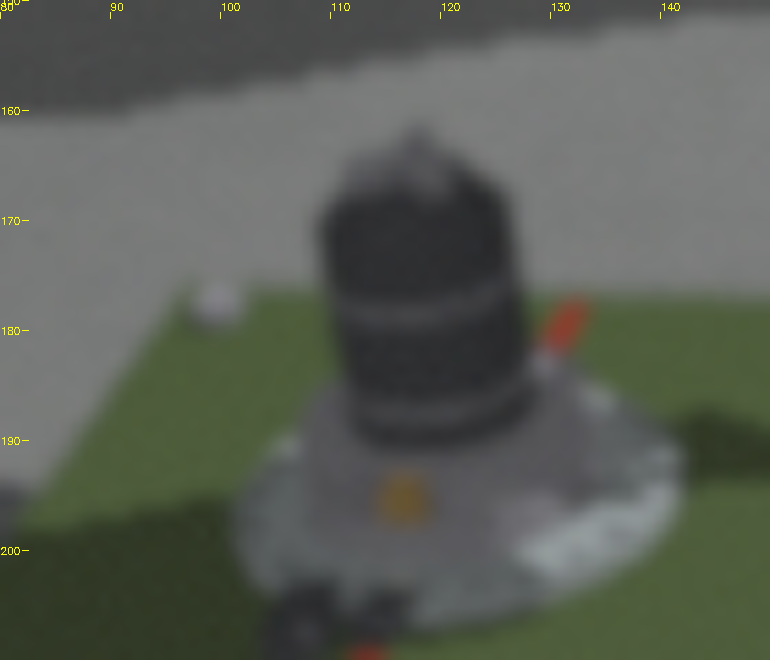

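```bash
python3 - <<'E'
from ov import *
t=cam("top");s=cam("scene")
S=lambda x0,y0,s,u,v:(x0+(u+.5)/s-.5,y0+(v+.5)/s-.5)
a=ray(t,S(340,200,10,371,508),.107);b=ray(t,S(340,200,10,422,296),.107);v=b-a
print((a+b)/2,np.degrees(np.arctan2(v[1],v[0])),np.linalg.norm(v))
im=t["color"][222:256,362:398].astype(np.float32)
im=cv2.resize(im,None,fx=20,fy=17.6,interpolation=cv2.INTER_CUBIC)
cv2.imwrite("pics/p14.png",np.clip(im*1.8-30,0,255).astype(np.uint8))
C=chuck(.5065,-.2122,.1,-14.4)
over(s,"p14s",80,150,70,60,11,C)
E
```

```text
[ 0.50676272 -0.21187686  0.107     ] -14.657532381373665 0.05426315820289578
```

View pics/p14.png

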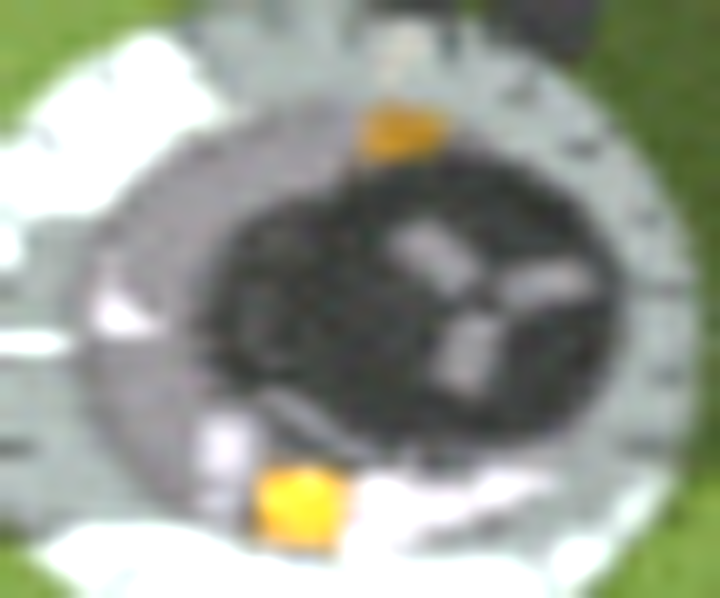

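View pics/p14s.png

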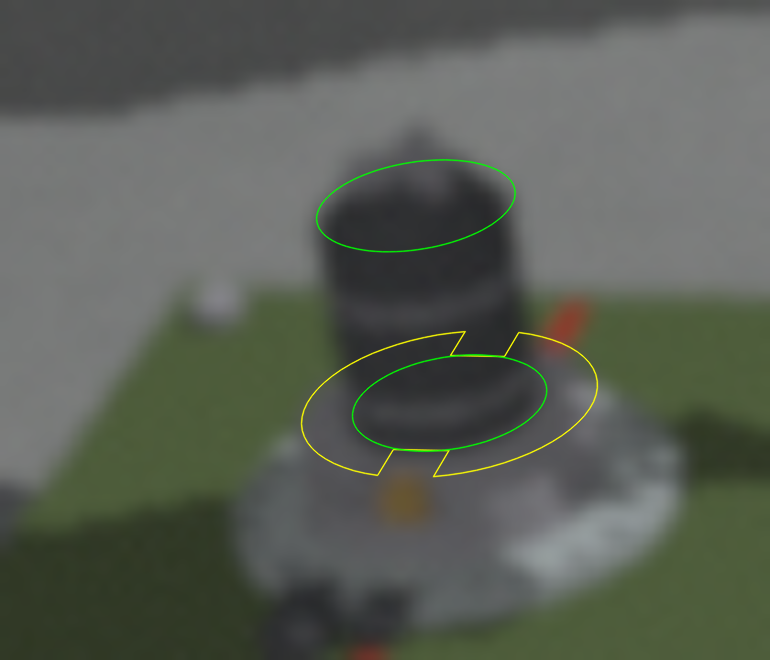

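```bash
python3 - <<'E'
from ov import *
s=cam("scene");t=cam("top")
P=np.array([[.5065,-.2122,.158],[.5065,-.2122,.168],[.5075,-.2122,.158],[.5065,-.2112,.158]])
for c in(s,t):
    p=proj(c,P);print(np.diff(p,axis=0)[0], p[2]-p[0],p[3]-p[0])
acc=0
for i in range(6): acc=acc+cam("scene")["color"].astype(np.float32)
im=(acc/6)[160:206,96:146]
im=cv2.resize(im,None,fx=15,fy=13,interpolation=cv2.INTER_CUBIC)
im=np.clip((im-15)*2.2,0,255).astype(np.uint8)
for z in(0,):
  for P,col in chuck(.5067,-.2120,.1+z,-14.6)+[(circ(.5067,-.212,.1+z,.032),(0,165,255))]+tester(.5067,-.212,-14.4,-14.6)[2:6]:
    uv=(proj(s,P)+[-.5,1.4]-[96,160]+.5)*[15,13]-.5; cv2.polylines(im,[np.round(uv).astype(np.int32)],False,col,1,cv2.LINE_AA)
cv2.imwrite("pics/p15.png",im)
E
```

```text
[-0.64533224 -3.83167351] [-0.0250062   0.19398169] [ 0.42894526 -0.04432242]
[ 1.07538654 -0.31896527] [-0.00751583 -0.42174455] [-0.41271614 -0.00290756]
```

View pics/p15.png

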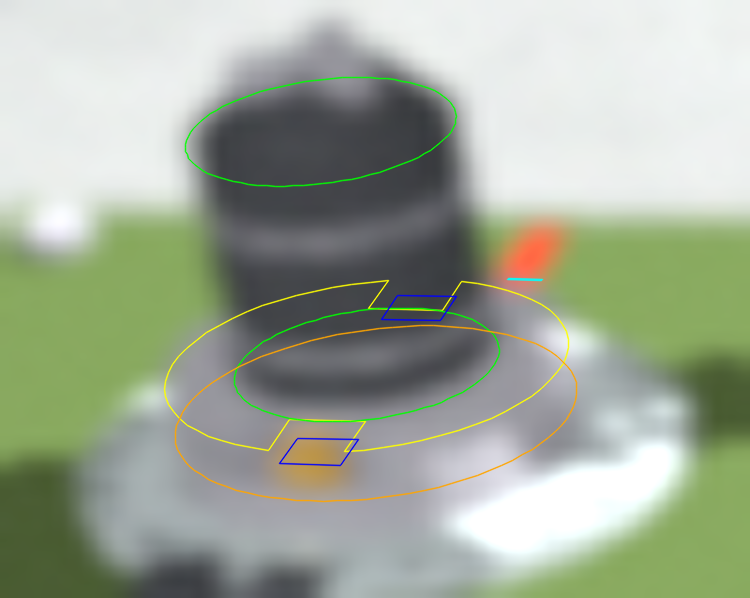

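```bash
python3 - <<'E'
from h import *
t=cam("top"); cv2.imwrite("pics/end.png",cv2.resize(t["color"],(800,600)))
E
```

```text
(no output)
```

View pics/end.png

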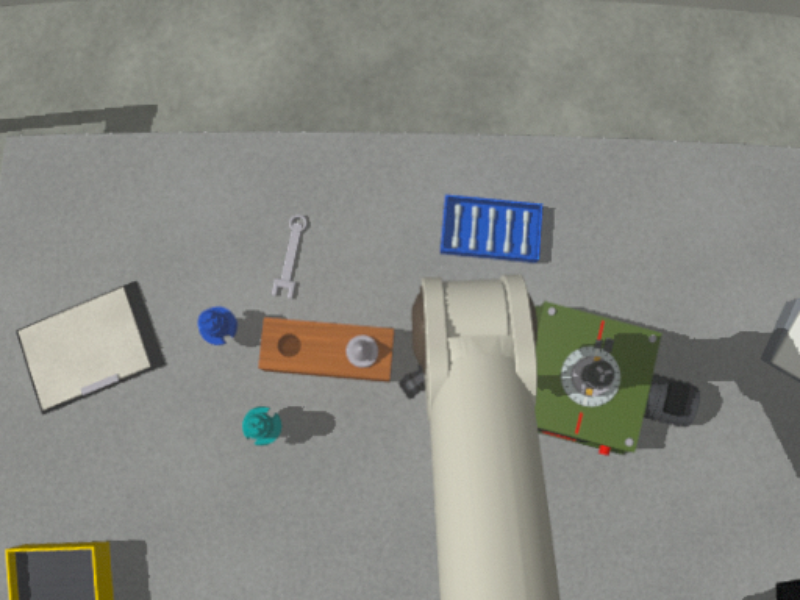

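The final top picture shows the chuck on the spindle at (600,374), with its dogs in line with the red marks. The half centre, tray and wrench are where they were, and the arm is clear of everything.

```bash
python3 -c "
from bench import env
print(env.finish_job())"
```

```text
the job is handed in; nothing more can be done
None
```

I seated the chuck in the spindle with its slots over the dogs, turned the spindle clockwise to its stop, let go and handed the job in at about 29 s. No verdict was reported.

- **Seating:** The flange met the nose face with a change of about 11 N in vertical force. The tool height at that moment put the chuck's origin within about 1 mm of the nose height. Sideways forces during insertion stayed under about 4 N.
- **Turning to the stop:** The moment rose from the usual drag of about 0.3 N m to 0.62 N m, which I took as the stop. I then turned back 2° to take the load off before opening the gripper.
- **Angle:** In the last pictures the dogs lie at -14.7°, against -14.4° for the red marks, and the slots look centred on them. The half centre, tray and wrench look unmoved, and the arm was clear and touching nothing.

**Checks that disagreed:**
- The scene camera put the chuck about 1 to 2 mm higher than the force and height readings did. I put this down to that camera's calibration error and the blur of the pictures, so I left the chuck alone.
- The tool turned about 5° further than the dogs needed. Slot play and an error in my first reading of the slot angle probably account for it.
- A sliver of a gap still seemed visible between the two stop tabs in the last top picture. I relied on the rise in moment and the dogs lining up with the red marks.

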